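# Hold down the recessed reset button of a bench logger with a stylus

### The job

The data logger on the desk needs a reset: its button sits deep in the small round hole in the top of the logger, and a screw cap has been left lying over that hole. First lift the cap off and set it down gently on the bare desk, the same way up, and let go of it; then take the stylus out of its stand, reach its thin tip straight down the hole and press the button well down with it, firmly but not with brute force. Finish while still gripping the stylus and holding the button down: do not let go or pull out, and leave everything else on the desk where it is.

Things in the scene. Friction and masses are not known exactly. Their poses are not given: they have to be found in the camera images.
- logger: bench data logger, a white plastic box with grey corners, dark display on its front face, fixed to the desk: 120 (x) x 160 (y) x 66 mm high. Origin: centre of its underside, on the desk; z up, front faces its -x, so its flat top is 66 mm above the origin. The desk in front of it, between it and the robot, is bare.
- aperture (a point): centre of the round reset hole (14 mm diameter, straight vertical walls, 46 mm deep) at the level of the logger's flat top, 66 mm above the desk; it lies 15 mm in front of the middle (logger -x) and 42 mm to the logger's +y side. It is covered by the cap at the start.
- button_top (a point): centre of the top of the reset button, a 11.6 mm round plunger inside the hole, 22 mm below the logger's top when released.
- reset_button (a joint): travel of the reset button in m: 0 released, grows as it is pushed down, 0.010 fully down; spring: 1.5 N to start it, about 4.2 N at 0.006, 6 N at the bottom, where it meets a hard stop; it springs back up. Well down means more than 0.006.
- cap: plain screw cap lying over the hole on top of the logger, 32 mm diameter, 14 mm high, about 12 g, loose. Origin: centre of its underside, z up; its middle is within 5 mm of the hole's at the start.
- stylus: stylus standing upright, loose, in the hole of its stand: 133 mm long, about 60 g; a thin round steel shaft 7 mm in diameter over the lowest 55 mm, then a square grip 16 x 16 mm from 55 to 129 mm, then a small 12 mm round steel knob to 133 mm. Origin: the end of the thin tip; z up along the stylus; the grip's flat faces look along its x and y. In the stand the tip is 13 mm above the desk and the grip's shoulder rests on the stand's top.
- stand: stylus stand, fixed: aluminium block 50 x 50 mm on a dark 64 x 64 mm foot, 68 mm high, with a 10 mm hole in the middle of its top, 57 mm deep. Origin: centre of its underside on the desk.
- beaker: clear 250 ml beaker, 72 mm diameter, 94 mm high; bystander. Origin: centre of its underside. The stand and the beaker may have swapped places.
- spare_cap: another screw cap of the same kind, 32 mm diameter, 14 mm high, lying on the desk; bystander. Origin: centre of its underside.
- usb_stick: memory stick lying on the desk, 18 x 53 x 8 mm, long in y; bystander. Origin: centre of its underside.
- tweezers: steel tweezers lying on the desk, 12 x 128 x 5 mm, long in their y; bystander. Origin: centre of their underside.
- mouse: black computer mouse, 108 x 62 x 37 mm; bystander. Origin: centre of its underside.
- zip_case: black zip case, 78 x 128 x 23 mm; bystander. Origin: centre of its underside.
- tube: capped 50 ml sample tube standing at the back of the desk, 30 mm diameter, 97 mm high; bystander. Origin: centre of its underside.

How it is judged:
By the outcome, as a careful person would: the job done as asked, in the order asked, and still so for the second after the job is handed in, while the arm keeps its last pose, push and grip.
It also fails if it takes over 64 s, if anything falls off the work surface, if the arm or the gripper's body presses on something with over 40 N, if the wrist force passes 120 N, or if a joint passes its speed limit or range.

### The arm

A 6-joint arm with a two-finger parallel gripper is mounted at the origin on a cart in front of the work surface, level with it; the furniture and walls round the work are solid. World frame = base frame: x ahead of the robot, y to its left, z up, the work surface at z = 0. Lengths are in m, angles in rad, forces in N, time in s.
With the tool pointing down it reaches from about 0.35 to 0.775 m from the base axis. Payload 5.5 kg.
Tool frame: the origin (TCP) lies on the centre line of the jaws, within the pads' length; the fingertips stand 17 mm ahead of it and the grasp point (between the pads) lies 2 mm behind it; z points along the fingers, y is the direction in which the jaws open and shut (so a half turn about z gives the same grasp; the last joint's range is limited). The gripper opens to 85 mm and grips with 20 to 120 N. Pads are 22 mm wide; open, the fingers measure 114 mm over their backs; the gripper's body (76 mm by 85 mm) begins 54 mm behind the grasp point. The pads swing forward as they close: fully open they stand 13 mm farther back than shut.
Start: joints at [-1.405, 0.313, 0.046, 1.304, 0, 1.431], TCP at [0.173, -0.548, 0.248] pointing down, gripper open.
Joint ranges: [-2.76, 2.76], [-0.86, 1.69], [-1.03, 1.26], [-2.2, 2.34], [-1.47, 1.5], [-3.14, 3.14]. Speed limits (rad/s): [2.57, 2.57, 3.14, 3.14, 3.14, 3.14].

### API

Orientations are given as a unit quaternion [w, x, y, z].
In Python, from workcell import env gives the robot as it stands.
- The arm moves only by the tool servo_tool, never from a script. Its argument "increments" is a list of rows, each an object of numbers: "claw": the closure, from 0 (fully open) to 1 (shut); "x", "y", "z": the shift along the world's x, y, z in units of 25 mm (1.0 is 25 mm); "ax", "ay", "az": the turn, a rotation vector about the world's x, y, z in units of 8 degrees (1.0 is 8 degrees). A call has 1 to 5 rows; each row shifts and turns the commanded pose from where the row before left it; what a row does not reach is not made up. A row lasts 1/10 s, in which the tool goes at most 50 mm and 8.59 degrees, less where a joint would pass 70% of its speed; a pose out of reach is approached as far as the arm can. A call is refused whole if a number of a shift passes 1 or a number of a turn 1, either way. A call with a gripper value outside its range is refused whole. The fingers move at their own pace and stop on an object; "newtons" is the grip in N (left out, the last holds). Time passes only in rows, so rows that do not move let the fingers close. It gives the time, the measured TCP pose, the force and the opening at its end, in the units of the state.
- env.get_state(): the state, without advancing time (a new reading comes with each control period).
- env.read_camera(name): name is "side" or "top" or "wrist"; returns the picture (480x640x3 uint8, red, green, blue); there is no depth.
- env.calibration(name): a dict with "K" (3x3 intrinsics, pixels), "world_to_cam" (4x4, takes a point from world to camera coordinates). Camera axes: x right, y down, z forward; pixel columns grow to the right and rows downward; lengths in m; the calibration is good to about 2 mm. A picture is of the moment at which its call begins: read the wrist's pose just before it. calibration takes no time and is no camera call; for the wrist camera it gives the pose at the moment of the call.
- env.hand_in(): hands the job in, once; it reports no verdict.
The state is a dict: "clock": time; "joint_pos": joint angles; "qvel": joint speeds; "tau": joint torques, N m; "tcp_pos": TCP position; "orientation": TCP orientation; "wrist_force": force on the tool from outside, world axes, zero at the start; "ft_torque": the same for the moment, N m; "finger_gap": finger opening in m.
Only numpy, scipy, OpenCV 4.12 (cv2) and the standard library are available. Lean on these libraries where they do the work, as an engineer would, in place of code of your own. Each camera call takes 0.05 s, during which the arm holds its last target.

## Working session

There is one attempt and no reset: what is moved stays moved. The work goes in short steps, Python scripts to look and compute and a tool call to move; the robot and the scene stay as the last step left them, time stands still between calls to the robot, and variables do not carry over. Pictures are saved under pics/ and viewed, and the job is handed in when it is done.

Besides the shell and the picture viewer there is one more tool, called after "Call:" in YAML: its name, and indented under it one key for each argument. servo_tool: Moves the arm, as the interface text tells. Its arguments: {"type":"object","properties":{"increments":{"type":"array"},"newtons":{"type":"number"}},"required":["increments"]}

```bash
mkdir -p pics; python3 - <<'E'
from workcell import env
import cv2
print(env.get_state())
for n in ["top","side","wrist"]:
    c=env.calibration(n); print(n,c["K"],c["world_to_cam"])
    im=env.read_camera(n); cv2.imwrite(f"pics/{n}0.png",im[:,:,::-1])
E
```

```text
{'clock': 0.0, 'joint_pos': array([-1.40458960e+00,  3.14025765e-01,  4.49948500e-02,  1.30360715e+00,
        2.19471728e-05,  1.43119207e+00]), 'qvel': array([-3.45725545e-04, -1.08885090e-03,  7.58653348e-05,  1.22171935e-03,
        5.77182535e-04,  1.60714349e-03]), 'tau': array([-1.59037827e-04, -4.80627859e+01,  2.98532957e+01,  1.91324466e-02,
       -1.94655895e-04,  1.96380171e-06]), 'tcp_pos': array([ 0.1730285 , -0.54785092,  0.24740091]), 'orientation': array([-9.20934837e-04,  9.88332296e-01,  1.52310291e-01, -1.27574200e-06]), 'wrist_force': array([ 0.58345529,  0.32847245, -0.45553421]), 'ft_torque': array([-0.04835921,  0.07724524,  0.00275603]), 'finger_gap': 0.08527748174625134}
top [[448.83206099   0.         309.69226472]
 [  0.         448.83206099 240.92466767]
 [  0.           0.           1.        ]] [[-2.49088295e-02 -9.99689679e-01  3.08122464e-04 -1.89299613e-04]
 [-9.90521299e-01  2.46387351e-02 -1.35131374e-01  5.77153353e-01]
 [ 1.35081849e-01 -3.67116623e-03 -9.90827642e-01  1.21832611e+00]
 [ 0.00000000e+00  0.00000000e+00  0.00000000e+00  1.00000000e+00]]
side [[577.70434668   0.         321.15478915]
 [  0.         577.70434668 245.70609393]
 [  0.           0.           1.        ]] [[-0.8777401  -0.47851146  0.02447661  0.50504387]
 [-0.24406054  0.40255455 -0.8822609   0.1919961 ]
 [ 0.41231878 -0.78036954 -0.47012403  1.08855981]
 [ 0.          0.          0.          1.        ]]
wrist [[385.47628585   0.         320.45396514]
 [  0.         385.47628585 238.67500288]
 [  0.           0.           1.        ]] [[ 3.00756242e-01 -9.53700739e-01 -7.63194835e-04 -5.74614910e-01]
 [-9.18177828e-01 -2.89770031e-01  2.70153301e-01 -3.57477928e-02]
 [-2.57866554e-01 -8.05495430e-02 -9.62817019e-01  3.78571455e-01]
 [ 0.00000000e+00  0.00000000e+00  0.00000000e+00  1.00000000e+00]]
```

View pics/top0.png

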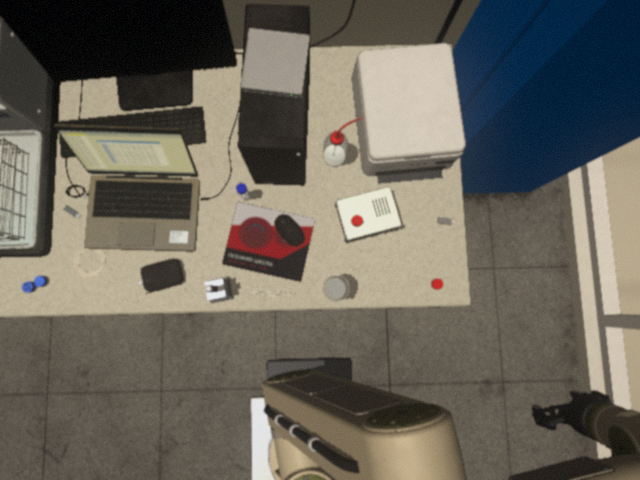

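View pics/side0.png

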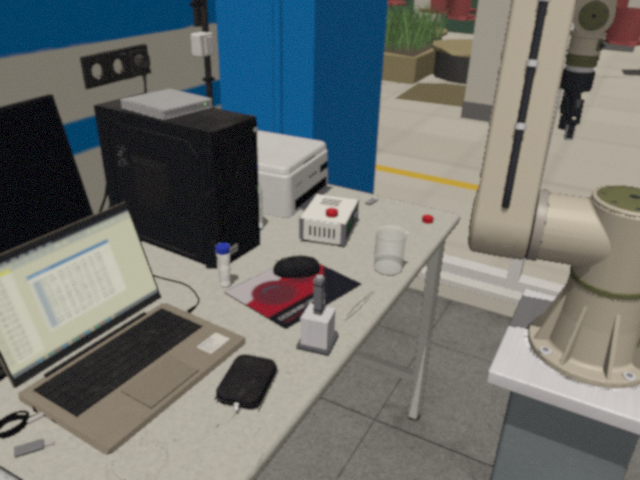

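The top view shows the logger at about (369,214) with the red cap at (357,221), the stand and stylus at (216,290), the beaker at (338,288) and the spare cap at (437,284). The side view agrees with this. Next I measure.

```bash
cat > h.py <<'E'
import numpy as np, cv2
from workcell import env
def ray(n,uv,c=None):
    c=c or env.calibration(n); M=c["world_to_cam"]; R=M[:3,:3]; o=-R.T@M[:3,3]
    d=R.T@np.linalg.inv(c["K"])@np.array([uv[0],uv[1],1.0]); return o,d
def plane(n,uv,z,c=None):
    o,d=ray(n,uv,c); return o+d*(z-o[2])/d[2]
def proj(n,p,c=None):
    c=c or env.calibration(n); q=c["K"]@(c["world_to_cam"]@np.r_[p,1])[:3]; return q[:2]/q[2]
def tri(n1,a,n2,b):
    o1,d1=ray(n1,a);o2,d2=ray(n2,b)
    s=np.linalg.lstsq(np.c_[d1,-d2],o2-o1,rcond=None)[0]
    p=o1+s[0]*d1;q=o2+s[1]*d2; return (p+q)/2,np.linalg.norm(p-q)
def red(im):
    r,g,b=[im[:,:,i].astype(int) for i in range(3)]
    return ((r>120)&(g<70)&(b<70)).astype(np.uint8)
def blobs(m,amin=20):
    n,l,s,c=cv2.connectedComponentsWithStats(m)
    return [(c[i].round(2),s[i]) for i in range(1,n) if s[i][4]>=amin]
E
python3 - <<'E'
from h import *
for n in ["top","side"]:
    im=cv2.imread(f"pics/{n}0.png")[:,:,::-1]
    for c,s in blobs(red(im)):
        print(n,c,s,plane(n,c,.08).round(4),plane(n,c,.014).round(4))
im=cv2.imread("pics/top0.png")
a=cv2.resize(im[180:250,325:415],None,fx=6,fy=6,interpolation=cv2.INTER_CUBIC)
b=cv2.resize(im[265:310,195:240],None,fx=6,fy=6,interpolation=cv2.INTER_CUBIC)
o=np.zeros((420,540+270,3),np.uint8);o[:,:540]=a;o[:270,540:]=b
cv2.imwrite("pics/crop_top.png",o[:,:800])
im=cv2.imread("pics/side0.png")
a=cv2.resize(im[185:255,290:370],None,fx=5,fy=5,interpolation=cv2.INTER_CUBIC)
b=cv2.resize(im[265:360,285:350],None,fx=5,fy=5,interpolation=cv2.INTER_CUBIC)
o=np.zeros((475,725,3),np.uint8);o[:350,:400]=a;o[:,400:]=b
cv2.imwrite("pics/crop_side.png",o)
E
```

```text
top [336.3  137.75] [331 131  12  13 111] [ 0.8608 -0.0961  0.08  ] [ 0.8856 -0.1008  0.014 ]
top [356.72 220.64] [353 217   9   8  61] [ 0.624 -0.144  0.08 ] [ 0.6359 -0.1513  0.014 ]
top [265.79 243.95] [227 226  85  32 838] [0.5661 0.1046 0.08  ] [0.5748 0.1109 0.014 ]
top [436.66 283.66] [432 280  10   9  73] [ 0.4476 -0.3511  0.08  ] [ 0.4498 -0.3698  0.014 ]
side [631.69  42.46] [628  41   9   5  26] [ 0.1472 -3.7231  0.08  ] [ 0.1591 -4.254   0.014 ]
side [331.53 212.62] [327 210  10   7  58] [ 0.618  -0.1268  0.08  ] [ 0.6826 -0.2546  0.014 ]
side [427.33 218.84] [423 216  10   7  58] [ 0.4051 -0.2162  0.08  ] [ 0.4459 -0.3541  0.014 ]
side [283.27 298.92] [248 277  67  40 655] [0.5177 0.2559 0.08  ] [0.5711 0.1709 0.014 ]
side [283.38 279.9 ] [280 278   8   4  21] [0.5529 0.1988 0.08  ] [0.6103 0.1075 0.014 ]
```

View pics/crop_top.png

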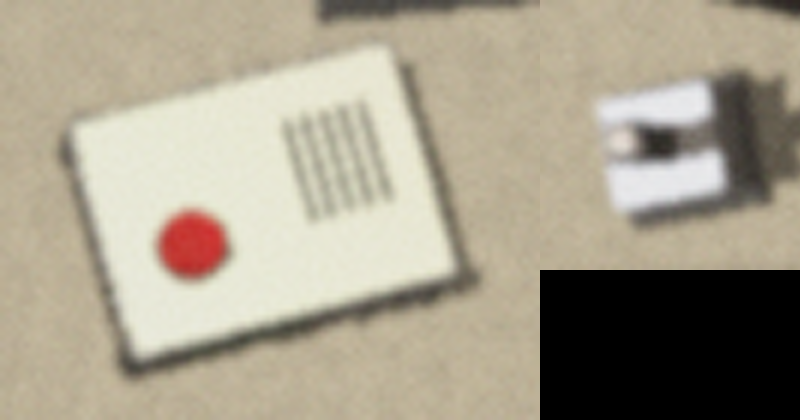

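View pics/crop_side.png

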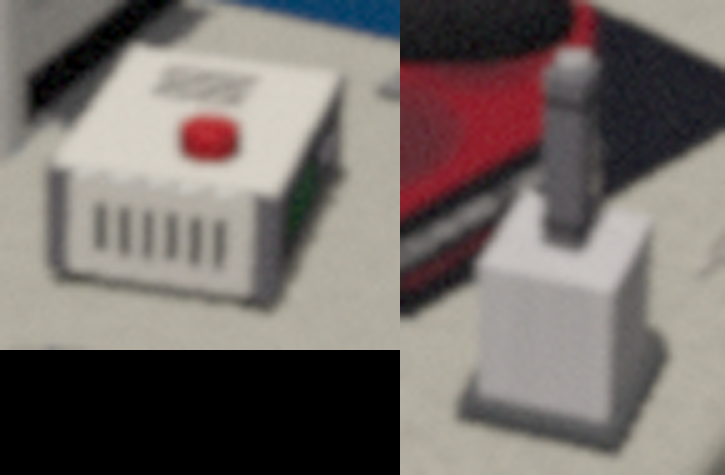

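```bash
python3 - <<'E'
from h import *
f=lambda x,y,ox,oy:((x+.5)/6-.5+ox,(y+.5)/6-.5+oy)
P=[plane("top",f(x,y,325,180),.066) for x,y in [(72,122),(382,42),(460,270),(135,360)]]
P=np.array(P);print(P.round(4)); c=P.mean(0)
print("edges",[np.linalg.norm(P[i]-P[(i+1)%4]).round(4) for i in range(4)])
ey=(P[0]-P[1])+(P[3]-P[2]);ex=(P[0]-P[3])+(P[1]-P[2])
print("yaw",np.degrees(np.arctan2(-ey[0],ey[1])),np.degrees(np.arctan2(ex[1],ex[0])))
y=np.arctan2(-ey[0],ey[1]); ex=np.array([np.cos(y),np.sin(y)]);ey=np.array([-ex[1],ex[0]])
print("c",c,"aperture",c[:2]-.015*ex+.042*ey)
print("cap",tri("top",(356.72,220.64),"side",(331.53,212.62)))
# stand top
S=np.array([plane("top",f(x-540,y,195,265),.068) for x,y in [(597,98),(712,78),(727,188),(620,212)]]);print(S.round(4),S.mean(0))
for i in range(4):
    e=S[(i+1)%4]-S[i];print(np.linalg.norm(e),np.degrees(np.arctan2(e[1],e[0])))
print("knob",plane("top",f(624-540,140,195,265),.146), "tri",tri("top",f(624-540,140,195,265),"side",(285+(575-400)/5,265+60/5)))
E
```

```text
[[ 0.6863 -0.0919  0.066 ]
 [ 0.7207 -0.2372  0.066 ]
 [ 0.6125 -0.2678  0.066 ]
 [ 0.5745 -0.1171  0.066 ]]
edges [np.float64(0.1493), np.float64(0.1125), np.float64(0.1554), np.float64(0.1146)]
yaw 13.743302736349671 14.205900440861498
c [ 0.64848982 -0.17849007  0.066     ] aperture [ 0.62394123 -0.14125612]
cap (array([ 0.62631998, -0.14475031,  0.07078313]), np.float64(0.0013713862582621068))
[[0.471  0.2737 0.068 ]
 [0.4788 0.2219 0.068 ]
 [0.4293 0.2152 0.068 ]
 [0.4198 0.2631 0.068 ]] [0.44973144 0.24347832 0.068     ]
0.05236526287869376 -81.53420186540278
0.0499042725171532 -172.1899420004722
0.04885345110495856 101.19480308970518
0.05231288721101222 11.74906009743083
knob [0.44902631 0.2440746  0.146     ] tri (array([0.44877875, 0.24461674, 0.14280756]), np.float64(0.0007989064764271594))
```

Call:
servo_tool:
  increments:
    - {"x": 0.9,"y": 0.8,"claw": 0}
    - {"x": 0.9,"y": 0.8}
    - {"x": 0.9,"y": 0.8}
    - {"x": 0.9,"y": 0.8}
    - {"x": 0.9,"y": 0.8}

```text
schema error: expected keys claw, x, y, z, ax, ay, az
```

Call:
servo_tool:
  increments:
    - {"x": 0.9,"y": 0.8}
    - {"x": 0.9,"y": 0.8}
    - {"x": 0.9,"y": 0.8}
    - {"x": 0.9,"y": 0.8}
    - {"x": 0.9,"y": 0.8}

```text
schema error: expected keys claw, x, y, z, ax, ay, az
```

Call:
servo_tool:
  increments:
    - {"x": 0.9,"y": 0.8}
    - {"x": 0.9,"y": 0.8}
    - {"x": 0.9,"y": 0.8}
    - {"x": 0.9,"y": 0.8}
    - {"x": 0.9,"y": 0.8}

```text
schema error: expected keys claw, x, y, z, ax, ay, az
```

Call:
servo_tool:
  increments:
    - {"claw": 0,"x": 0.9,"y": 0.8,"z": 0,"ax": 0,"ay": 0,"az": 0}
    - {"claw": 0,"x": 0.9,"y": 0.8,"z": 0,"ax": 0,"ay": 0,"az": 0}
    - {"claw": 0,"x": 0.9,"y": 0.8,"z": 0,"ax": 0,"ay": 0,"az": 0}
    - {"claw": 0,"x": 0.9,"y": 0.8,"z": 0,"ax": 0,"ay": 0,"az": 0}
    - {"claw": 0,"x": 0.9,"y": 0.8,"z": 0,"ax": 0,"ay": 0,"az": 0}

```text
clock: 0.65
tcp_pos: [0.2863, -0.4473, 0.248]
orientation: [-0.0, 0.988, 0.152, -0.0]
wrist_force: [0.2, 0.4, 0.1]
finger_gap: 0.0851
```

Call:
servo_tool:
  increments:
    - {"claw": 0,"x": 0.9,"y": 0.8,"z": 0,"ax": 0,"ay": 0,"az": 0}
    - {"claw": 0,"x": 0.9,"y": 0.8,"z": 0,"ax": 0,"ay": 0,"az": 0}
    - {"claw": 0,"x": 0.9,"y": 0.8,"z": 0,"ax": 0,"ay": 0,"az": 0}
    - {"claw": 0,"x": 0.9,"y": 0.8,"z": 0,"ax": 0,"ay": 0,"az": 0}
    - {"claw": 0,"x": 0.9,"y": 0.8,"z": 0,"ax": 0,"ay": 0,"az": 0}

```text
clock: 1.15
tcp_pos: [0.3988, -0.3473, 0.2481]
orientation: [-0.0, 0.988, 0.152, -0.0]
wrist_force: [0.5, 0.3, 0.5]
finger_gap: 0.0855
```

Call:
servo_tool:
  increments:
    - {"claw": 0,"x": 0.9,"y": 0.8,"z": 0,"ax": 0,"ay": 0,"az": 0}
    - {"claw": 0,"x": 0.9,"y": 0.8,"z": 0,"ax": 0,"ay": 0,"az": 0}
    - {"claw": 0,"x": 0.9,"y": 0.8,"z": 0,"ax": 0,"ay": 0,"az": 0}
    - {"claw": 0,"x": 0.9,"y": 0.8,"z": 0,"ax": 0,"ay": 0,"az": 0}
    - {"claw": 0,"x": 0.9,"y": 0.8,"z": 0,"ax": 0,"ay": 0,"az": 0}

```text
clock: 1.65
tcp_pos: [0.5113, -0.2473, 0.248]
orientation: [-0.0, 0.988, 0.152, -0.0]
wrist_force: [-0.3, -1.3, 0.2]
finger_gap: 0.0855
```

```bash
python3 - <<'E'
from h import *
c=env.calibration("wrist")
im=env.read_camera("wrist"); cv2.imwrite("pics/wrist1.png",im[:,:,::-1])
for q,s in blobs(red(im)): print(q,s,plane("wrist",q,.08,c).round(4),plane("wrist",q,.073,c).round(4))
s=env.get_state();print(s["tcp_pos"],s["clock"])
E
```

```text
[60.81 37.53] [   0    0  111   70 2787] [ 0.5808 -0.0376  0.08  ] [ 0.5809 -0.0331  0.073 ]
[ 0.51403464 -0.24465121  0.24791411] 1.7
```

View pics/wrist1.png

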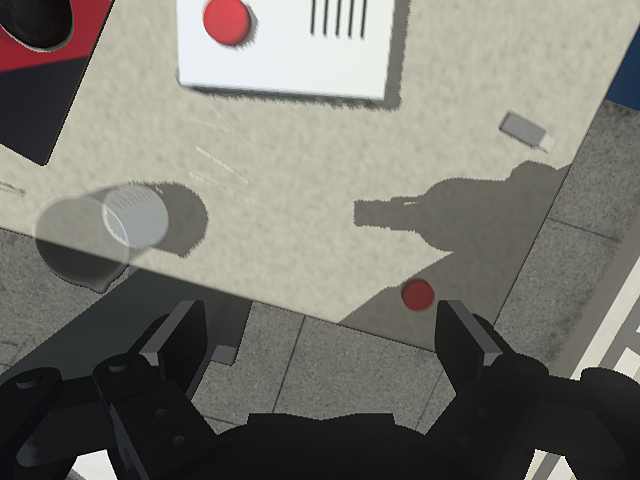

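The wrist view shows the cap at (227,20) on the logger. The spare cap is at (417,294), and the desk in front of the logger is bare around (300,160).

```bash
python3 - <<'E'
from h import *
im=cv2.imread("pics/wrist1.png")[:,:,::-1].astype(int)
m=((im[:,:,0]>140)&(im[:,:,1]<100)&(im[:,:,2]<100)).astype(np.uint8)
for q,s in blobs(m): print(q,s,plane("wrist",q,.08).round(4))
cs,_=cv2.findContours(m,0,2)
for k in cs:
    if cv2.contourArea(k)>500: print(cv2.minEnclosingCircle(k))
print(im[20,227])
for q in [(181,88),(385,100),(300,170),(380,160)]: print(q,plane("wrist",q,.066).round(4),plane("wrist",q,.0).round(4))
E
```

```text
[83.45 27.19] [  34    0   78   63 1419] [ 0.5945 -0.0481  0.08  ]
[225.39  19.99] [ 204    0   44   44 1579] [ 0.6284 -0.14    0.08  ]
[ 8.69 49.01] [  0  42  24  18 117] [ 5.649e-01 -4.000e-04  8.000e-02]
[30.97 50.9 ] [24 46 19 10 30] [ 0.5684 -0.0154  0.08  ]
[ 5.82 61.59] [ 0 53 12 16 56] [0.5561 0.0007 0.08  ]
[21.66 60.84] [11 54 22 13 80] [ 0.5599 -0.0098  0.08  ]
((225.31802368164062, 19.595197677612305), 23.692752838134766)
((72.5, 30.5), 49.117305755615234)
[208  79  84]
(181, 88) [ 0.5763 -0.1153  0.066 ] [ 0.5759 -0.0919  0.    ]
(385, 100) [ 0.6148 -0.2638  0.066 ] [ 0.6226 -0.2722  0.    ]
(300, 170) [ 0.5453 -0.2178  0.066 ] [ 0.5382 -0.2164  0.    ]
(380, 160) [ 0.5718 -0.2754  0.066 ] [ 0.5704 -0.2863  0.    ]
```

Call:
servo_tool:
  increments:
    - {"claw": 0,"x": 0.6,"y": 0.5,"z": 0,"ax": 0,"ay": 0,"az": 0}
    - {"claw": 0,"x": 0.6,"y": 0.5,"z": 0,"ax": 0,"ay": 0,"az": 0}
    - {"claw": 0,"x": 0.6,"y": 0.5,"z": -0.4,"ax": 0,"ay": 0,"az": 0}
    - {"claw": 0,"x": 0.6,"y": 0.5,"z": -0.4,"ax": 0,"ay": 0,"az": 0}
    - {"claw": 0,"x": 0,"y": 0,"z": 0,"ax": 0,"ay": 0,"az": 0}

```text
clock: 2.2
tcp_pos: [0.571, -0.1966, 0.2263]
orientation: [-0.001, 0.988, 0.154, -0.001]
wrist_force: [-0.4, 0.1, -0.1]
finger_gap: 0.0853
```

```bash
cat > cap.py <<'E'
from h import *
import sys
c=env.calibration("wrist")
im=env.read_camera("wrist"); cv2.imwrite(f"pics/{sys.argv[1]}.png",im[:,:,::-1])
im=im.astype(int)
m=((im[:,:,0]>140)&(im[:,:,1]<100)&(im[:,:,2]<100)).astype(np.uint8)
for q,s in blobs(m,500): print(q,s,plane("wrist",q,.08,c).round(4),plane("wrist",q,.076,c).round(4))
print(np.round(-c["world_to_cam"][:3,:3].T@c["world_to_cam"][:3,3],4))
s=env.get_state();print(s["tcp_pos"],s["clock"])
E
python3 cap.py wrist2
```

```text
[270.63 129.66] [ 249  107   44   46 1625] [ 0.6254 -0.1438  0.08  ] [ 0.6253 -0.1433  0.076 ]
[ 0.6358 -0.1765  0.3523]
[ 0.57042869 -0.19749898  0.22702797] 2.25
```

View pics/wrist2.png

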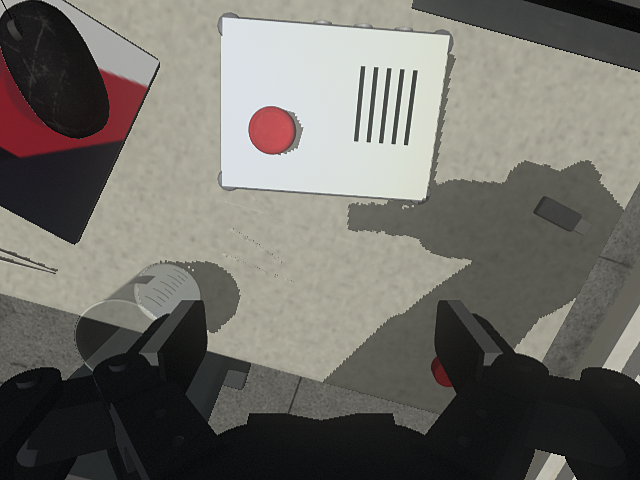

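The cap, at (271,130), is now measured at about (0.6255, -0.1435).

Call:
servo_tool:
  increments:
    - {"claw": 0,"x": 0.55,"y": 0.54,"z": 0,"ax": 0,"ay": 0,"az": 0}
    - {"claw": 0,"x": 0.55,"y": 0.54,"z": -0.6,"ax": 0,"ay": 0,"az": 0}
    - {"claw": 0,"x": 0.55,"y": 0.54,"z": -0.8,"ax": 0,"ay": 0,"az": 0}
    - {"claw": 0,"x": 0.55,"y": 0.54,"z": -0.8,"ax": 0,"ay": 0,"az": 0}
    - {"claw": 0,"x": 0,"y": 0,"z": -0.8,"ax": 0,"ay": 0,"az": 0}

```text
clock: 2.75
tcp_pos: [0.6268, -0.1427, 0.1516]
orientation: [-0.0, 0.988, 0.153, 0.0]
wrist_force: [-0.8, 0.0, 0.6]
finger_gap: 0.0855
```

```bash
python3 cap.py wrist3; python3 -c "
from h import *
im=env.read_camera('side');cv2.imwrite('pics/side3.png',cv2.resize(im[150:300,260:460,::-1],None,fx=4,fy=4))"
```

```text
[ 0.6912 -0.1224  0.2779]
[ 0.62423105 -0.14269543  0.14767828] 2.8
```

View pics/wrist3.png

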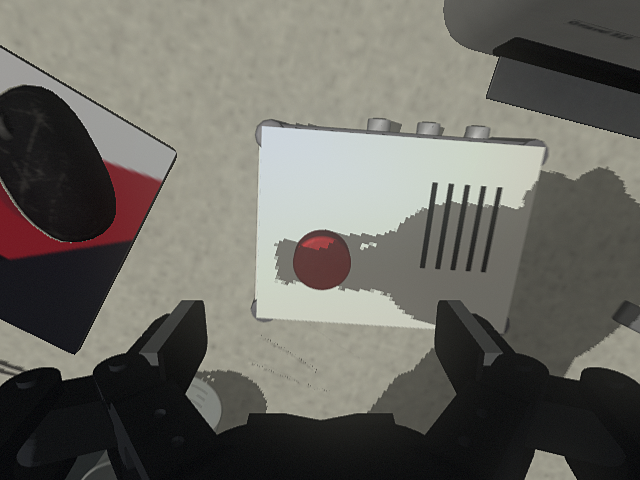

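View pics/side3.png

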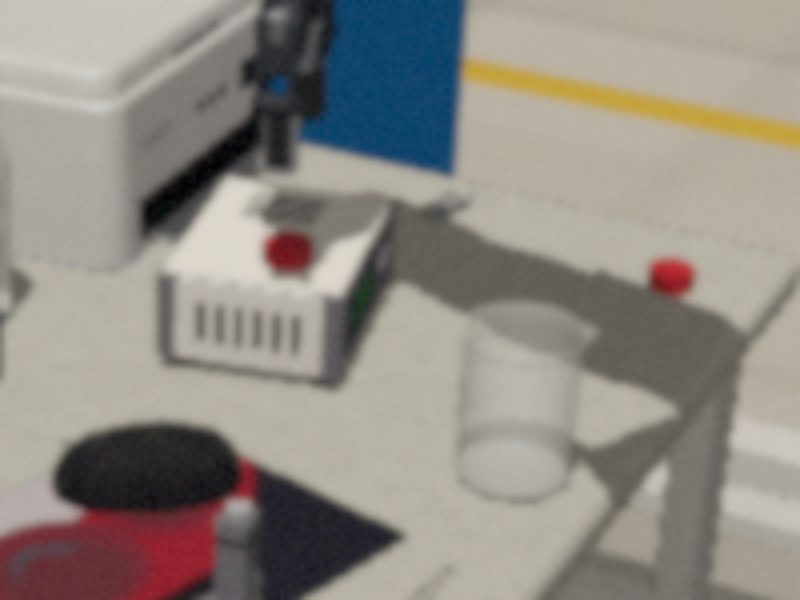

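Call:
servo_tool:
  increments:
    - {"claw": 0,"x": 0,"y": 0,"z": -0.8,"ax": 0,"ay": 0,"az": 0}
    - {"claw": 0,"x": 0,"y": 0,"z": -0.8,"ax": 0,"ay": 0,"az": 0}
    - {"claw": 0,"x": 0,"y": 0,"z": -0.5,"ax": 0,"ay": 0,"az": 0}
    - {"claw": 0,"x": 0,"y": 0,"z": -0.35,"ax": 0,"ay": 0,"az": 0}
    - {"claw": 0,"x": 0,"y": 0,"z": 0,"ax": 0,"ay": 0,"az": 0}

```text
clock: 3.35
tcp_pos: [0.6249, -0.1444, 0.0912]
orientation: [-0.0, 0.988, 0.152, -0.001]
wrist_force: [-0.4, -0.7, 0.0]
finger_gap: 0.0854
```

```bash
python3 cap.py wrist4
```

```text
[ 0.6897 -0.1242  0.2173]
[ 0.62545348 -0.14451326  0.09212105] 3.4
```

View pics/wrist4.png

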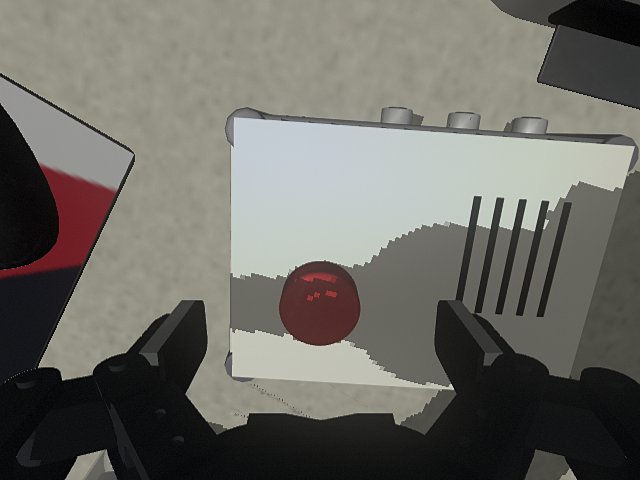

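Call:
servo_tool:
  increments:
    - {"claw": 0,"x": 0,"y": 0,"z": -0.2,"ax": 0,"ay": 0,"az": 0}
    - {"claw": 0.4,"x": 0,"y": 0,"z": 0,"ax": 0,"ay": 0,"az": 0}
    - {"claw": 0.5,"x": 0,"y": 0,"z": 0,"ax": 0,"ay": 0,"az": 0}
    - {"claw": 0.5,"x": 0,"y": 0,"z": 0,"ax": 0,"ay": 0,"az": 0}
    - {"claw": 0.55,"x": 0,"y": 0,"z": 0,"ax": 0,"ay": 0,"az": 0}
  newtons: 25

```text
clock: 3.9
tcp_pos: [0.6258, -0.1444, 0.0874]
orientation: [0.0, 0.988, 0.152, 0.0]
wrist_force: [-0.2, -0.9, -0.7]
finger_gap: 0.0384
```

```bash
python3 cap.py wrist5
```

```text
[ 0.6903 -0.1241  0.2136]
[ 0.62576192 -0.14440414  0.08733815] 3.95
```

View pics/wrist5.png

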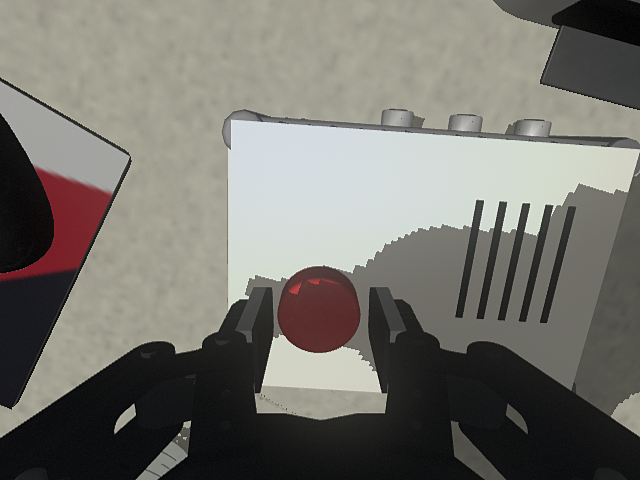

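```bash
python3 - <<'E'
from h import *
s=env.get_state();t=s["tcp_pos"]
a=np.radians(17.5);ex=np.array([np.cos(a),np.sin(a),0])
for dz in (0,-.007,-.013,-.017):
    for k in (-.011,0,.011): print(dz,k,proj("wrist",t+[0,0,dz]+k*ex).round(0))
print("cap",proj("wrist",[.6255,-.1435,.08]),plane("wrist",(319,309),.079))
E
```

```text
0 -0.011 [320. 351.]
0 0 [320. 324.]
0 0.011 [320. 296.]
-0.007 -0.011 [320. 341.]
-0.007 0 [320. 315.]
-0.007 0.011 [320. 288.]
-0.013 -0.011 [320. 333.]
-0.013 0 [320. 308.]
-0.013 0.011 [320. 282.]
-0.017 -0.011 [320. 328.]
-0.017 0 [320. 304.]
-0.017 0.011 [320. 278.]
cap [317.41329529 314.79497603] [ 0.62752024 -0.14349605  0.079     ]
```

Call:
servo_tool:
  increments:
    - {"claw": 0.55,"x": 0.05,"y": 0.02,"z": -0.09,"ax": 0,"ay": 0,"az": 0}
    - {"claw": 0.55,"x": 0,"y": 0,"z": -0.09,"ax": 0,"ay": 0,"az": 0}
    - {"claw": 0.6,"x": 0,"y": 0,"z": 0,"ax": 0,"ay": 0,"az": 0}
    - {"claw": 0.65,"x": 0,"y": 0,"z": 0,"ax": 0,"ay": 0,"az": 0}
    - {"claw": 0.7,"x": 0,"y": 0,"z": 0,"ax": 0,"ay": 0,"az": 0}
  newtons: 25

```text
clock: 4.45
tcp_pos: [0.627, -0.1439, 0.0827]
orientation: [0.0, 0.988, 0.152, 0.0]
wrist_force: [0.7, 0.7, 1.7]
finger_gap: 0.0297
```

Call:
servo_tool:
  increments:
    - {"claw": 0.7,"x": 0,"y": 0,"z": 0,"ax": 0,"ay": 0,"az": 0}
    - {"claw": 0.7,"x": 0,"y": 0,"z": 0,"ax": 0,"ay": 0,"az": 0}
    - {"claw": 0.7,"x": 0,"y": 0,"z": 0,"ax": 0,"ay": 0,"az": 0}

```text
clock: 4.75
tcp_pos: [0.627, -0.1439, 0.0827]
orientation: [0.0, 0.988, 0.152, 0.0]
wrist_force: [0.2, 0.4, 1.8]
finger_gap: 0.0297
```

```bash
python3 cap.py wrist6
```

```text
[ 0.6915 -0.1237  0.2089]
[ 0.62699234 -0.14388772  0.08273108] 4.8
```

View pics/wrist6.png

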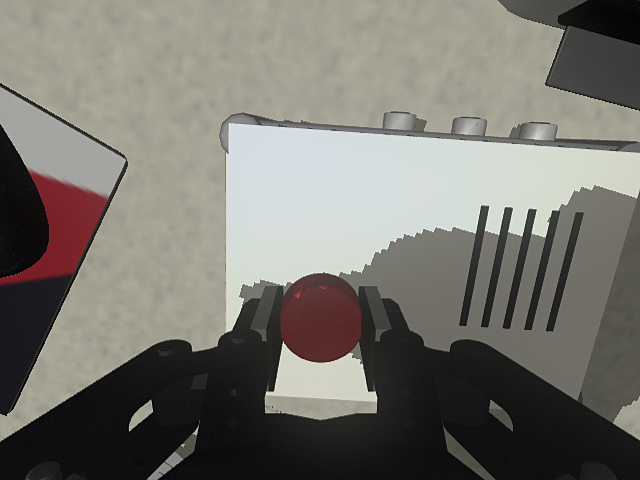

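Call:
servo_tool:
  increments:
    - {"claw": 0.7,"x": 0,"y": 0,"z": 0.2,"ax": 0,"ay": 0,"az": 0}
    - {"claw": 0.7,"x": 0,"y": 0,"z": 0.4,"ax": 0,"ay": 0,"az": 0}
    - {"claw": 0.7,"x": 0,"y": 0,"z": 0.4,"ax": 0,"ay": 0,"az": 0}
    - {"claw": 0.7,"x": 0,"y": 0,"z": 0.4,"ax": 0,"ay": 0,"az": 0}
    - {"claw": 0.7,"x": 0,"y": 0,"z": 0.4,"ax": 0,"ay": 0,"az": 0}

```text
clock: 5.3
tcp_pos: [0.6271, -0.1439, 0.1289]
orientation: [0.0, 0.988, 0.152, 0.0]
wrist_force: [-0.1, -1.0, -0.1]
finger_gap: 0.03
```

```bash
python3 cap.py wrist7
```

```text
[ 0.6915 -0.1237  0.2552]
[ 0.62795787 -0.14425109  0.1308002 ] 5.35
```

View pics/wrist7.png

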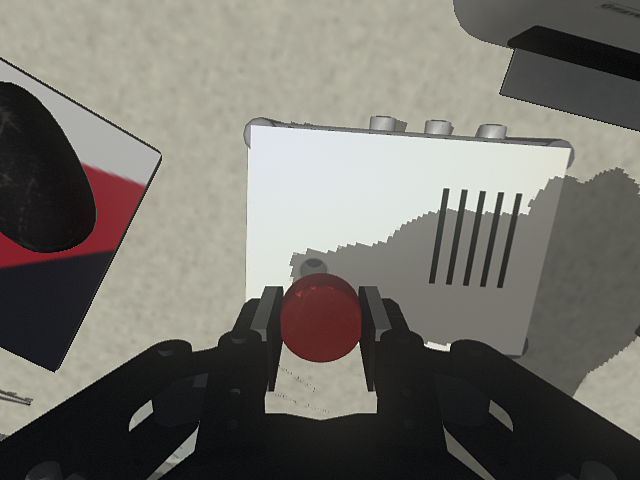

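Call:
servo_tool:
  increments:
    - {"claw": 0.7,"x": -0.5,"y": -0.3,"z": 0,"ax": 0,"ay": 0,"az": 0}
    - {"claw": 0.7,"x": -1,"y": -0.6,"z": 0,"ax": 0,"ay": 0,"az": 0}
    - {"claw": 0.7,"x": -1,"y": -0.6,"z": 0,"ax": 0,"ay": 0,"az": 0}
    - {"claw": 0.7,"x": -1,"y": -0.6,"z": 0,"ax": 0,"ay": 0,"az": 0}
    - {"claw": 0.7,"x": -1,"y": -0.6,"z": 0,"ax": 0,"ay": 0,"az": 0}

```text
clock: 5.85
tcp_pos: [0.5135, -0.2118, 0.1279]
orientation: [0.0, 0.988, 0.152, 0.0]
wrist_force: [-0.3, -0.0, -0.4]
finger_gap: 0.0299
```

Call:
servo_tool:
  increments:
    - {"claw": 0.7,"x": -0.7,"y": -0.4,"z": 0,"ax": 0,"ay": 0,"az": 0}
    - {"claw": 0.7,"x": -0.3,"y": -0.1,"z": -0.6,"ax": 0,"ay": 0,"az": 0}
    - {"claw": 0.7,"x": 0,"y": 0,"z": -0.9,"ax": 0,"ay": 0,"az": 0}
    - {"claw": 0.7,"x": 0,"y": 0,"z": -0.9,"ax": 0,"ay": 0,"az": 0}
    - {"claw": 0.7,"x": 0,"y": 0,"z": -0.8,"ax": 0,"ay": 0,"az": 0}

```text
clock: 6.35
tcp_pos: [0.4893, -0.2241, 0.0472]
orientation: [0.0, 0.988, 0.152, 0.0]
wrist_force: [-0.1, -0.6, -0.4]
finger_gap: 0.0295
```

```bash
python3 cap.py wrist8;python3 -c "
from h import *
im=env.read_camera('side');cv2.imwrite('pics/side8.png',cv2.resize(im[150:300,260:460,::-1],None,fx=4,fy=4))"
```

```text
[ 0.5538 -0.2038  0.1734]
[ 0.48753097 -0.22290149  0.04407193] 6.4
```

View pics/wrist8.png

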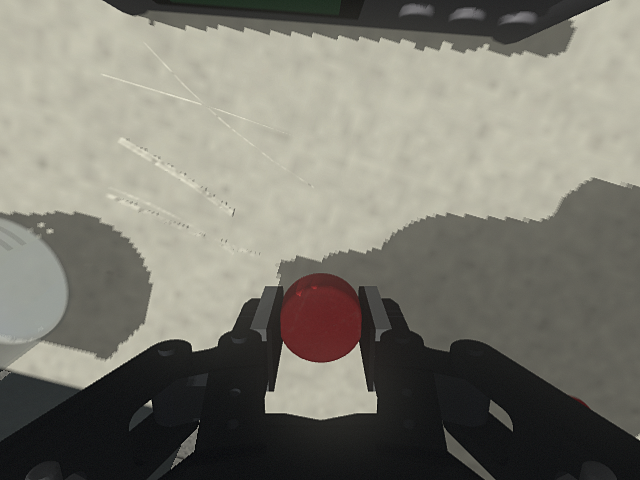

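View pics/side8.png

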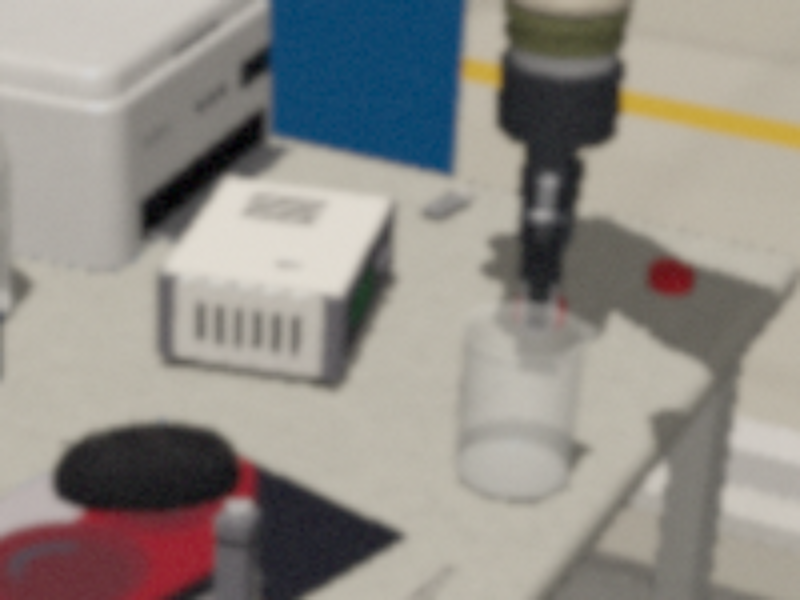

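Call:
servo_tool:
  increments:
    - {"claw": 0.7,"x": 0,"y": 0,"z": -0.5,"ax": 0,"ay": 0,"az": 0}
    - {"claw": 0.7,"x": 0,"y": 0,"z": -0.4,"ax": 0,"ay": 0,"az": 0}
    - {"claw": 0.7,"x": 0,"y": 0,"z": -0.2,"ax": 0,"ay": 0,"az": 0}
    - {"claw": 0.7,"x": 0,"y": 0,"z": 0,"ax": 0,"ay": 0,"az": 0}
    - {"claw": 0.7,"x": 0,"y": 0,"z": 0,"ax": 0,"ay": 0,"az": 0}

```text
clock: 6.95
tcp_pos: [0.4895, -0.2239, 0.0203]
orientation: [0.0, 0.988, 0.152, 0.0]
wrist_force: [0.0, 0.6, -0.1]
finger_gap: 0.0301
```

Call:
servo_tool:
  increments:
    - {"claw": 0.7,"x": 0,"y": 0,"z": -0.04,"ax": 0,"ay": 0,"az": 0}
    - {"claw": 0.7,"x": 0,"y": 0,"z": -0.04,"ax": 0,"ay": 0,"az": 0}
    - {"claw": 0.7,"x": 0,"y": 0,"z": 0,"ax": 0,"ay": 0,"az": 0}

```text
clock: 7.25
tcp_pos: [0.4894, -0.2239, 0.0182]
orientation: [0.0, 0.988, 0.152, 0.0]
wrist_force: [-0.6, -0.6, -0.7]
finger_gap: 0.0298
```

Call:
servo_tool:
  increments:
    - {"claw": 0.7,"x": 0,"y": 0,"z": -0.03,"ax": 0,"ay": 0,"az": 0}
    - {"claw": 0.7,"x": 0,"y": 0,"z": -0.02,"ax": 0,"ay": 0,"az": 0}
    - {"claw": 0.7,"x": 0,"y": 0,"z": 0,"ax": 0,"ay": 0,"az": 0}

```text
clock: 7.55
tcp_pos: [0.4893, -0.2238, 0.0167]
orientation: [-0.0, 0.988, 0.152, -0.0]
wrist_force: [0.3, 0.9, -0.3]
finger_gap: 0.0297
```

Call:
servo_tool:
  increments:
    - {"claw": 0.7,"x": 0,"y": 0,"z": -0.03,"ax": 0,"ay": 0,"az": 0}
    - {"claw": 0.7,"x": 0,"y": 0,"z": 0,"ax": 0,"ay": 0,"az": 0}
    - {"claw": 0.7,"x": 0,"y": 0,"z": 0,"ax": 0,"ay": 0,"az": 0}

```text
clock: 7.85
tcp_pos: [0.4893, -0.2238, 0.0167]
orientation: [0.0, 0.988, 0.152, 0.0]
wrist_force: [-1.0, 0.4, 5.8]
finger_gap: 0.03
```

Contact with the desk is felt at 5.8 N, so I release.

Call:
servo_tool:
  increments:
    - {"claw": 0.7,"x": 0,"y": 0,"z": 0.02,"ax": 0,"ay": 0,"az": 0}
    - {"claw": 0.55,"x": 0,"y": 0,"z": 0,"ax": 0,"ay": 0,"az": 0}
    - {"claw": 0.4,"x": 0,"y": 0,"z": 0,"ax": 0,"ay": 0,"az": 0}
    - {"claw": 0.4,"x": 0,"y": 0,"z": 0,"ax": 0,"ay": 0,"az": 0}
    - {"claw": 0.4,"x": 0,"y": 0,"z": 0,"ax": 0,"ay": 0,"az": 0}

```text
clock: 8.35
tcp_pos: [0.4893, -0.2239, 0.0164]
orientation: [0.0, 0.988, 0.152, -0.0]
wrist_force: [-0.9, -0.0, 0.2]
finger_gap: 0.051
```

Call:
servo_tool:
  increments:
    - {"claw": 0.4,"x": 0,"y": 0,"z": 0.3,"ax": 0,"ay": 0,"az": 0}
    - {"claw": 0.4,"x": 0,"y": 0,"z": 0.8,"ax": 0,"ay": 0,"az": 0}
    - {"claw": 0.4,"x": 0,"y": 0,"z": 1,"ax": 0,"ay": 0,"az": 0}
    - {"claw": 0.4,"x": 0,"y": 0,"z": 1,"ax": 0,"ay": 0,"az": 0}
    - {"claw": 0.4,"x": 0,"y": 0,"z": 1,"ax": 0,"ay": 0,"az": 0}

```text
clock: 8.85
tcp_pos: [0.4893, -0.2238, 0.1206]
orientation: [0.0, 0.988, 0.152, 0.0]
wrist_force: [1.2, 0.1, -0.2]
finger_gap: 0.0512
```

```bash
python3 cap.py wrist9
```

```text
[311.44 238.92] [296 222  45  44 749] [ 0.5079 -0.214   0.08  ] [ 0.5068 -0.2142  0.076 ]
[ 0.5538 -0.2036  0.2468]
[ 0.4913504  -0.22509945  0.12485366] 8.9
```

View pics/wrist9.png

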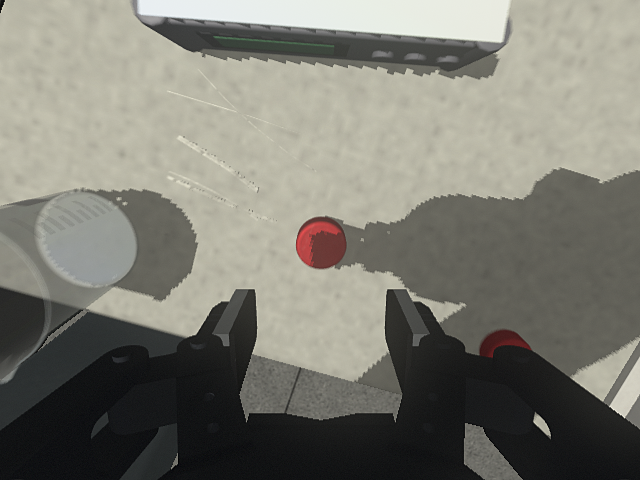

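The cap is at (321,242), upright and released on the bare desk. Next I look at the hole.

Call:
servo_tool:
  increments:
    - {"claw": 0.2,"x": 0.6,"y": 0.4,"z": 1,"ax": 0,"ay": 0,"az": 0}
    - {"claw": 0,"x": 0.8,"y": 0.5,"z": 1,"ax": 0,"ay": 0,"az": 0}
    - {"claw": 0,"x": 0.8,"y": 0.5,"z": 1,"ax": 0,"ay": 0,"az": 0}
    - {"claw": 0,"x": 0.8,"y": 0.5,"z": 0,"ax": 0,"ay": 0,"az": 0}
    - {"claw": 0,"x": 0,"y": 0,"z": 0,"ax": 0,"ay": 0,"az": 0}

```text
clock: 9.4
tcp_pos: [0.5669, -0.1754, 0.1955]
orientation: [0.001, 0.988, 0.154, 0.002]
wrist_force: [-1.6, 0.4, -0.4]
finger_gap: 0.0853
```

Call:
servo_tool:
  increments:
    - {"claw": 0,"x": 0,"y": 0,"z": 0,"ax": 0,"ay": 0,"az": 0}
    - {"claw": 0,"x": 0,"y": 0,"z": 0,"ax": 0,"ay": 0,"az": 0}

```text
clock: 9.6
tcp_pos: [0.5633, -0.1764, 0.1935]
orientation: [-0.0, 0.988, 0.152, -0.001]
wrist_force: [-0.6, -0.5, 0.0]
finger_gap: 0.0853
```

```bash
python3 cap.py wrist10
```

```text
[346.79 313.29] [330 298  35  31 848] [ 0.5184 -0.2097  0.08  ] [ 0.5166 -0.2106  0.076 ]
[ 0.6281 -0.1563  0.3196]
[ 0.56329854 -0.17660892  0.19355947] 9.65
```

View pics/wrist10.png

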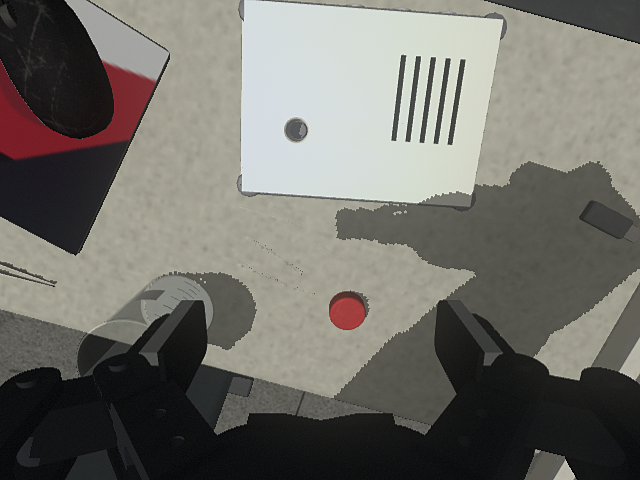

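The wrist view shows the hole at about (296,130), with the cap standing on the desk at (347,310). I compute the hole's position from this view and the side view.

```bash
python3 - <<'E'
from h import *
im=cv2.imread("pics/wrist10.png")
g=cv2.cvtColor(im,cv2.COLOR_BGR2GRAY)
r=g[112:150,275:318]; m=(r<170).astype(np.uint8)
cs,_=cv2.findContours(m,0,1)
k=max(cs,key=cv2.contourArea); e=cv2.fitEllipse(k); print(e, cv2.minEnclosingCircle(k))
q=np.array(e[0])+[275,112]; print(q,plane("wrist",q,.066))
# ellipse diameters
for d in ((-e[1][0]/2,0),(e[1][0]/2,0)): print(plane("wrist",q+d,.066))
s=cv2.imread("pics/side8.png")
gs=cv2.cvtColor(s,cv2.COLOR_BGR2GRAY)[250:280,265:315]
print(gs.min()); mm=(gs<190).astype(np.uint8)
for c,st in blobs(mm): 
    p=np.array([265+c[0],250+c[1]]); p=(p+.5)/4-.5+[260,150]; print(c,st,p,plane("side",p,.066), proj("side",[.6245,-.1415,.066]))
t=env.read_camera("top"); cv2.imwrite("pics/top10.png",cv2.resize(t[180:330,190:460,::-1],None,fx=2.9,fy=2.9,interpolation=2)[:, :783])
E
```

```text
((20.350963592529297, 17.656883239746094), (22.873844146728516, 23.357229232788086), 150.43939208984375) ((20.20339012145996, 17.6610164642334), 12.093114852905273)
[295.35096359 129.65688324] [ 0.62341167 -0.14125875  0.066     ]
[ 0.62123877 -0.13435046  0.066     ]
[ 0.62558457 -0.14816706  0.066     ]
194
```

View pics/top10.png

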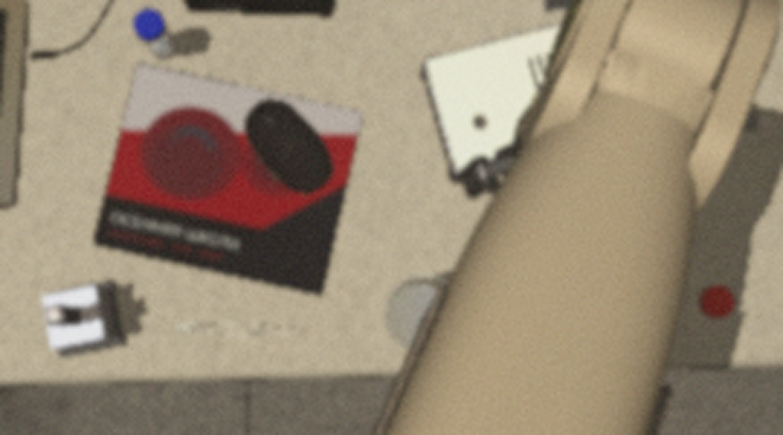

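Call:
servo_tool:
  increments:
    - {"claw": 0,"x": -0.2,"y": 0.5,"z": 0.8,"ax": 0,"ay": 0,"az": 0}
    - {"claw": 0,"x": -0.4,"y": 1,"z": 0.8,"ax": 0,"ay": 0,"az": 0}
    - {"claw": 0,"x": -0.4,"y": 1,"z": 0.8,"ax": 0,"ay": 0,"az": 0}
    - {"claw": 0,"x": -0.4,"y": 1,"z": 0,"ax": 0,"ay": 0,"az": 0}
    - {"claw": 0,"x": -0.4,"y": 1,"z": 0,"ax": 0,"ay": 0,"az": 0}

```text
clock: 10.2
tcp_pos: [0.5187, -0.0637, 0.2548]
orientation: [0.0, 0.988, 0.152, 0.001]
wrist_force: [-0.9, -0.4, -0.0]
finger_gap: 0.0856
```

Call:
servo_tool:
  increments:
    - {"claw": 0,"x": -0.4,"y": 1,"z": 0,"ax": 0,"ay": 0,"az": -0.2}
    - {"claw": 0,"x": -0.4,"y": 1,"z": 0,"ax": 0,"ay": 0,"az": -0.2}
    - {"claw": 0,"x": -0.4,"y": 1,"z": 0,"ax": 0,"ay": 0,"az": -0.2}
    - {"claw": 0,"x": -0.4,"y": 1,"z": 0,"ax": 0,"ay": 0,"az": -0.2}
    - {"claw": 0,"x": -0.4,"y": 1,"z": 0,"ax": 0,"ay": 0,"az": -0.2}

```text
clock: 10.7
tcp_pos: [0.4684, 0.0615, 0.2539]
orientation: [0.0, 0.997, 0.082, -0.0]
wrist_force: [0.5, -0.4, 0.4]
finger_gap: 0.0851
```

Call:
servo_tool:
  increments:
    - {"claw": 0,"x": -0.5,"y": 1,"z": 0,"ax": 0,"ay": 0,"az": 0}
    - {"claw": 0,"x": -0.5,"y": 1,"z": 0,"ax": 0,"ay": 0,"az": 0}
    - {"claw": 0,"x": -0.5,"y": 1,"z": 0,"ax": 0,"ay": 0,"az": 0}
    - {"claw": 0,"x": -0.5,"y": 1,"z": 0,"ax": 0,"ay": 0,"az": 0}
    - {"claw": 0,"x": -0.5,"y": 1,"z": 0,"ax": 0,"ay": 0,"az": 0}

```text
clock: 11.2
tcp_pos: [0.4096, 0.1663, 0.254]
orientation: [-0.008, 0.995, 0.097, -0.001]
wrist_force: [0.4, 0.2, 0.2]
finger_gap: 0.0858
```

Call:
servo_tool:
  increments:
    - {"claw": 0,"x": -0.2,"y": 0.5,"z": 0,"ax": 0,"ay": 0,"az": 0}
    - {"claw": 0,"x": 0,"y": 0,"z": 0,"ax": 0,"ay": 0,"az": 0}
    - {"claw": 0,"x": 0,"y": 0,"z": 0,"ax": 0,"ay": 0,"az": 0}

```text
clock: 11.5
tcp_pos: [0.4077, 0.1699, 0.2541]
orientation: [-0.011, 0.995, 0.1, -0.001]
wrist_force: [0.3, -0.2, -0.2]
finger_gap: 0.0851
```

```bash
python3 cap.py wrist11
```

```text
[447.06  40.5 ] [  299     0   302    90 10072] [0.5507 0.1114 0.08  ] [0.5517 0.1104 0.076 ]
[0.4746 0.1803 0.3803]
[0.40777516 0.16986061 0.25405461] 11.55
```

View pics/wrist11.png

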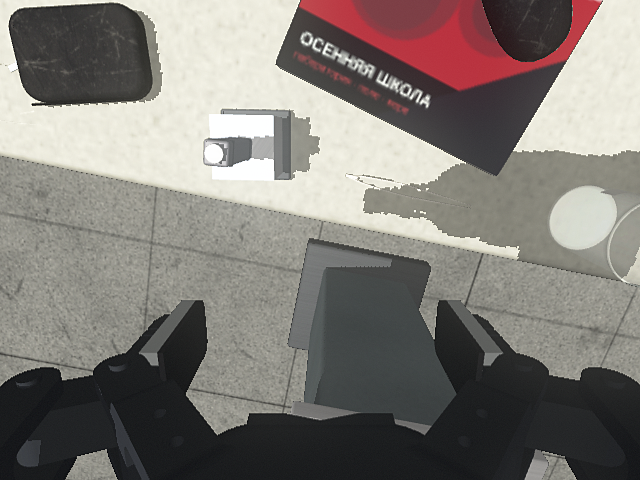

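```bash
python3 - <<'E'
from h import *
s=env.get_state();print(s["joint_pos"].round(3),s["orientation"].round(4))
from scipy.spatial.transform import Rotation as R
w,x,y,z=s["orientation"];print(R.from_quat([x,y,z,w]).as_matrix().round(3))
im=cv2.imread("pics/wrist11.png");cv2.imwrite("pics/c11.png",cv2.resize(im[95:195,190:310],None,fx=6,fy=6,interpolation=2))
E
```

```text
[ 0.198  0.051 -0.262  1.257  0.022  3.141] [-0.0109  0.995   0.0994 -0.001 ]
[[ 0.98   0.198 -0.004]
 [ 0.198 -0.98   0.022]
 [ 0.    -0.022 -1.   ]]
```

View pics/c11.png

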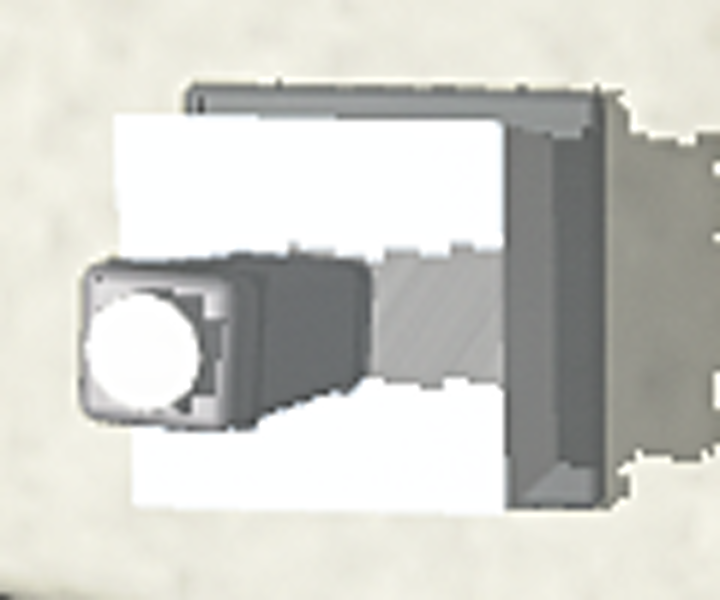

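Call:
servo_tool:
  increments:
    - {"claw": 0,"x": 0.4,"y": 0,"z": 0,"ax": 0,"ay": 0,"az": 1}
    - {"claw": 0,"x": 0.4,"y": 0,"z": 0,"ax": 0,"ay": 0,"az": 1}
    - {"claw": 0,"x": 0.4,"y": 0,"z": 0,"ax": 0,"ay": 0,"az": 1}
    - {"claw": 0,"x": 0.4,"y": 0,"z": 0,"ax": 0,"ay": 0,"az": 1}
    - {"claw": 0,"x": 0,"y": 0,"z": 0,"ax": 0,"ay": 0,"az": 1}

```text
clock: 12.05
tcp_pos: [0.449, 0.1697, 0.2537]
orientation: [-0.01, 0.9, 0.436, -0.005]
wrist_force: [-0.9, -0.1, -0.8]
finger_gap: 0.0856
```

Call:
servo_tool:
  increments:
    - {"claw": 0,"x": 0,"y": 0,"z": 0,"ax": 0,"ay": 0,"az": 1}
    - {"claw": 0,"x": 0,"y": 0,"z": 0,"ax": 0,"ay": 0,"az": 1}
    - {"claw": 0,"x": 0,"y": 0,"z": 0,"ax": 0,"ay": 0,"az": 1}
    - {"claw": 0,"x": 0,"y": 0,"z": 0,"ax": 0,"ay": 0,"az": 1}
    - {"claw": 0,"x": 0,"y": 0,"z": 0,"ax": 0,"ay": 0,"az": 1}

```text
clock: 12.55
tcp_pos: [0.4479, 0.1698, 0.2539]
orientation: [-0.008, 0.696, 0.718, -0.008]
wrist_force: [-0.2, -0.5, 0.8]
finger_gap: 0.0853
```

Call:
servo_tool:
  increments:
    - {"claw": 0,"x": 0,"y": 0,"z": 0,"ax": 0,"ay": 0,"az": 1}
    - {"claw": 0,"x": 0,"y": 0,"z": 0,"ax": 0,"ay": 0,"az": 0.2}
    - {"claw": 0,"x": 0,"y": 0,"z": 0,"ax": 0,"ay": 0,"az": 0}
    - {"claw": 0,"x": 0,"y": 0,"z": 0,"ax": 0,"ay": 0,"az": 0}

```text
clock: 12.95
tcp_pos: [0.4474, 0.1702, 0.254]
orientation: [-0.007, 0.636, 0.771, -0.009]
wrist_force: [0.6, 0.2, -0.3]
finger_gap: 0.0853
```

```bash
cat >> h.py <<'E'
from scipy.spatial.transform import Rotation as R
def tool():
    s=env.get_state();w,x,y,z=s["orientation"];M=R.from_quat([x,y,z,w]).as_matrix()
    print("t",round(s["clock"],2),"tcp",s["tcp_pos"].round(4),"yaw",np.degrees(np.arctan2(M[1,0],M[0,0])).round(2),"z",M[:,2].round(4),"F",s["wrist_force"].round(1),"gap",round(s["finger_gap"],4))
E
python3 cap.py wrist12; python3 -c "
from h import *
tool()"
```

```text
[454.43 263.65] [ 388  169  137  229 8960] [0.5576 0.1538 0.08  ] [0.5592 0.1526 0.076 ]
[0.436  0.2379 0.3802]
[0.44738509 0.17031944 0.25401096] 13.0
t 13.0 tcp [0.4474 0.1703 0.254 ] yaw 100.97 z [-0.0219 -0.0044 -0.9997] F [-0.3 -0.2  1.5] gap 0.0856
```

View pics/wrist12.png

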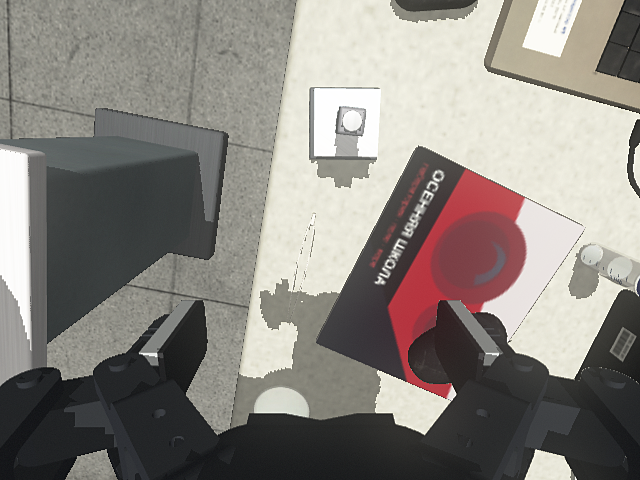

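```bash
python3 - <<'E'
from h import *
im=cv2.imread("pics/wrist12.png")
c=im[80:190,300:390]
cv2.imwrite("pics/c12.png",cv2.resize(c,None,fx=6,fy=6,interpolation=2)[:600])
g=c.min(axis=2)
for th in (250,252): 
    m=(g>th).astype(np.uint8)
    for b in blobs(m,300): print(th,b)
m=(g>250).astype(np.uint8);k=max(cv2.findContours(m,0,1)[0],key=cv2.contourArea);print(cv2.minAreaRect(k))
print("knob",plane("wrist",(351,121),.146),plane("wrist",(352,120.5),.146))
E
```

```text
250 (array([45.21, 38.5 ]), array([  14,    8,   67,   68, 3034], dtype=int32))
252 (array([44.96, 37.51]), array([  14,    8,   67,   68, 2932], dtype=int32))
((46.78478240966797, 41.98899459838867), (65.62300109863281, 66.9920654296875), 0.8814039826393127)
knob [0.44763459 0.24505767 0.146     ] [0.44814482 0.24543881 0.146     ]
```

View pics/c12.png

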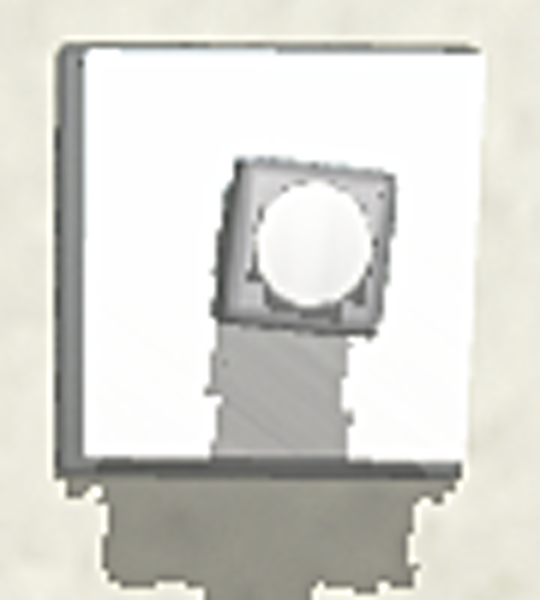

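The stylus knob is at (351,121), giving a position of (0.448, 0.245). The stylus is turned about 6.5° clockwise in the image. I align the tool, correct its tilt and move over it.

Call:
servo_tool:
  increments:
    - {"claw": 0,"x": 0,"y": 0.5,"z": 0,"ax": 0.03,"ay": -0.16,"az": -0.8}
    - {"claw": 0,"x": 0,"y": 1,"z": 0,"ax": 0,"ay": 0,"az": 0}
    - {"claw": 0,"x": 0,"y": 1,"z": 0,"ax": 0,"ay": 0,"az": 0}
    - {"claw": 0,"x": 0,"y": 0.5,"z": 0,"ax": 0,"ay": 0,"az": 0}
    - {"claw": 0,"x": 0,"y": 0,"z": 0,"ax": 0,"ay": 0,"az": 0}

```text
clock: 13.5
tcp_pos: [0.4472, 0.2466, 0.2539]
orientation: [-0.0, 0.677, 0.736, 0.0]
wrist_force: [0.5, -0.1, 0.6]
finger_gap: 0.0855
```

Call:
servo_tool:
  increments:
    - {"claw": 0,"x": 0,"y": 0,"z": 0,"ax": 0,"ay": 0,"az": 0}
    - {"claw": 0,"x": 0,"y": 0,"z": 0,"ax": 0,"ay": 0,"az": 0}

```text
clock: 13.7
tcp_pos: [0.4472, 0.2448, 0.254]
orientation: [-0.0, 0.678, 0.735, 0.0]
wrist_force: [-0.5, 0.3, 0.0]
finger_gap: 0.0852
```

```bash
python3 -c "
from h import *
tool()
im=env.read_camera('wrist');cv2.imwrite('pics/wrist13.png',im[:,:,::-1])"
```

```text
t 13.7 tcp [0.4472 0.2448 0.254 ] yaw 94.65 z [ 0.e+00  5.e-04 -1.e+00] F [-0.5  0.3  0. ] gap 0.0852
```

View pics/wrist13.png

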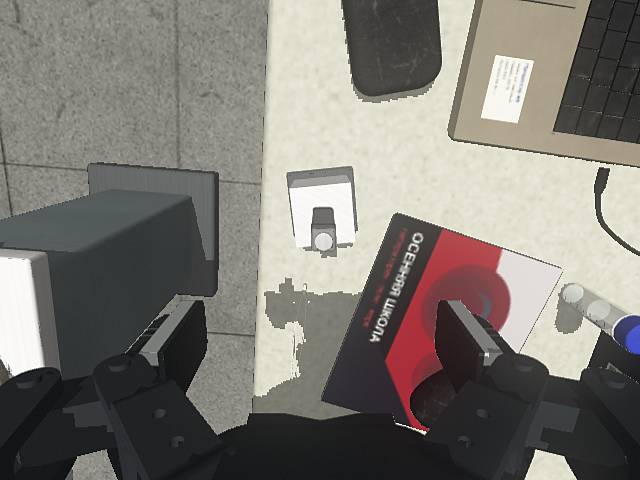

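```bash
python3 -c "
from h import *
print(plane('wrist',(323.5,241),.146), plane('wrist',(323.5,241),.142)); print(proj('wrist',[.4472,.2448,.146]))"
```

```text
[0.44835014 0.24554035 0.146     ] [0.44848303 0.24439219 0.142     ]
[321.59292723 241.98009869]
```

Call:
servo_tool:
  increments:
    - {"claw": 0,"x": 0.04,"y": 0,"z": -0.6,"ax": 0,"ay": 0,"az": 0}
    - {"claw": 0,"x": 0,"y": 0,"z": -1,"ax": 0,"ay": 0,"az": 0}
    - {"claw": 0,"x": 0,"y": 0,"z": -1,"ax": 0,"ay": 0,"az": 0}
    - {"claw": 0,"x": 0,"y": 0,"z": -1,"ax": 0,"ay": 0,"az": 0}
    - {"claw": 0,"x": 0,"y": 0,"z": -0.4,"ax": 0,"ay": 0,"az": 0}

```text
clock: 14.25
tcp_pos: [0.4469, 0.2443, 0.1519]
orientation: [-0.001, 0.678, 0.735, -0.001]
wrist_force: [0.1, 0.5, 0.4]
finger_gap: 0.0854
```

Call:
servo_tool:
  increments:
    - {"claw": 0,"x": 0,"y": 0,"z": -0.7,"ax": 0,"ay": 0,"az": 0}
    - {"claw": 0,"x": 0,"y": 0,"z": -0.7,"ax": 0,"ay": 0,"az": 0}
    - {"claw": 0,"x": 0,"y": 0,"z": -0.5,"ax": 0,"ay": 0,"az": 0}
    - {"claw": 0,"x": 0,"y": 0,"z": 0,"ax": 0,"ay": 0,"az": 0}
    - {"claw": 0,"x": 0,"y": 0,"z": 0,"ax": 0,"ay": 0,"az": 0}

```text
clock: 14.75
tcp_pos: [0.4485, 0.2454, 0.1071]
orientation: [-0.0, 0.678, 0.735, 0.001]
wrist_force: [0.3, 0.1, -0.1]
finger_gap: 0.0857
```

```bash
python3 -c "
from h import *
tool()
im=env.read_camera('wrist');cv2.imwrite('pics/wrist14.png',im[:,:,::-1])"
```

```text
t 14.75 tcp [0.4485 0.2454 0.1071] yaw 94.69 z [ 6.e-04  1.e-03 -1.e+00] F [ 0.3  0.1 -0.1] gap 0.0857
```

View pics/wrist14.png

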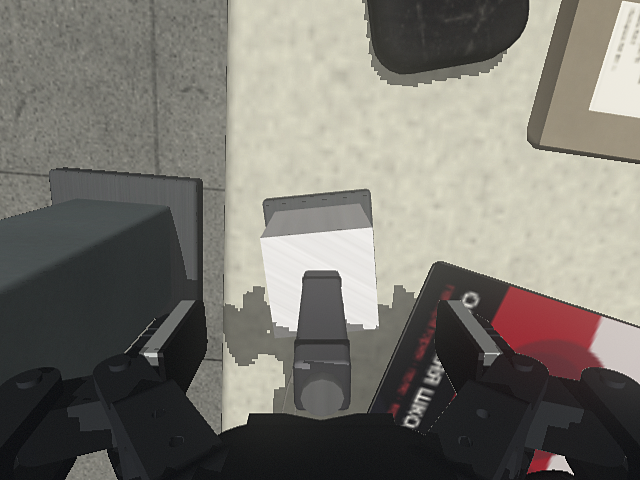

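The stylus grip, at (322,340), is centred between the jaws and parallel to the pads. I close on it.

Call:
servo_tool:
  increments:
    - {"claw": 0.5,"x": 0,"y": 0,"z": 0,"ax": 0,"ay": 0,"az": 0}
    - {"claw": 0.6,"x": 0,"y": 0,"z": 0,"ax": 0,"ay": 0,"az": 0}
    - {"claw": 0.7,"x": 0,"y": 0,"z": 0,"ax": 0,"ay": 0,"az": 0}
    - {"claw": 0.8,"x": 0,"y": 0,"z": 0,"ax": 0,"ay": 0,"az": 0}
    - {"claw": 0.9,"x": 0,"y": 0,"z": 0,"ax": 0,"ay": 0,"az": 0}
  newtons: 50

```text
clock: 15.3
tcp_pos: [0.4482, 0.2456, 0.1068]
orientation: [-0.0, 0.677, 0.736, 0.001]
wrist_force: [-2.0, 0.1, 2.2]
finger_gap: 0.0153
```

Call:
servo_tool:
  increments:
    - {"claw": 1,"x": 0,"y": 0,"z": 0,"ax": 0,"ay": 0,"az": 0}
    - {"claw": 1,"x": 0,"y": 0,"z": 0,"ax": 0,"ay": 0,"az": 0}
    - {"claw": 1,"x": 0,"y": 0,"z": 0,"ax": 0,"ay": 0,"az": 0}
    - {"claw": 1,"x": 0,"y": 0,"z": 0,"ax": 0,"ay": 0,"az": 0}
  newtons: 60

```text
clock: 15.7
tcp_pos: [0.4483, 0.2456, 0.1068]
orientation: [-0.0, 0.677, 0.736, 0.001]
wrist_force: [-0.4, -0.3, 5.1]
finger_gap: 0.0152
```

```bash
python3 -c "
from h import *
tool()
im=env.read_camera('wrist');cv2.imwrite('pics/wrist15.png',im[:,:,::-1])"
```

```text
t 15.7 tcp [0.4483 0.2456 0.1068] yaw 94.71 z [ 5.0e-04  1.1e-03 -1.0e+00] F [-0.4 -0.3  5.1] gap 0.0152
```

View pics/wrist15.png

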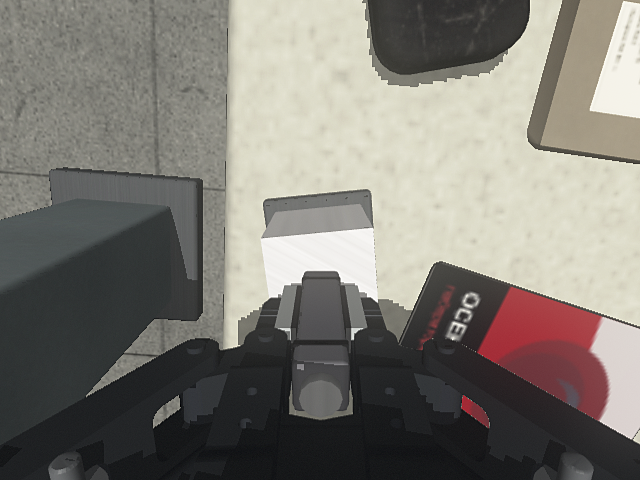

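Call:
servo_tool:
  increments:
    - {"claw": 1,"x": 0,"y": 0,"z": 0.2,"ax": 0,"ay": 0,"az": 0}
    - {"claw": 1,"x": 0,"y": 0,"z": 0.4,"ax": 0,"ay": 0,"az": 0}
    - {"claw": 1,"x": 0,"y": 0,"z": 0.6,"ax": 0,"ay": 0,"az": 0}
    - {"claw": 1,"x": 0,"y": 0,"z": 0.8,"ax": 0,"ay": 0,"az": 0}
    - {"claw": 1,"x": 0,"y": 0,"z": 0.8,"ax": 0,"ay": 0,"az": 0}

```text
clock: 16.25
tcp_pos: [0.4481, 0.2455, 0.1776]
orientation: [-0.0, 0.678, 0.736, 0.0]
wrist_force: [-0.4, 0.1, -0.4]
finger_gap: 0.0155
```

Call:
servo_tool:
  increments:
    - {"claw": 1,"x": 0,"y": 0,"z": 0.8,"ax": 0,"ay": 0,"az": 0}
    - {"claw": 1,"x": 0,"y": 0,"z": 0.8,"ax": 0,"ay": 0,"az": 0}
    - {"claw": 1,"x": 0,"y": 0,"z": 0.6,"ax": 0,"ay": 0,"az": 0}
    - {"claw": 1,"x": 0,"y": 0,"z": 0,"ax": 0,"ay": 0,"az": 0}
    - {"claw": 1,"x": 0,"y": 0,"z": 0,"ax": 0,"ay": 0,"az": 0}

```text
clock: 16.75
tcp_pos: [0.4484, 0.2456, 0.2317]
orientation: [-0.0, 0.677, 0.736, 0.001]
wrist_force: [0.2, -0.5, -1.2]
finger_gap: 0.015
```

```bash
python3 -c "
from h import *
tool()
im=env.read_camera('wrist');cv2.imwrite('pics/wrist16.png',im[:,:,::-1])
im=env.read_camera('side');cv2.imwrite('pics/side16.png',im[:,:,::-1])"
```

```text
t 16.75 tcp [0.4484 0.2456 0.2317] yaw 94.7 z [ 9.0e-04  1.2e-03 -1.0e+00] F [ 0.2 -0.5 -1.2] gap 0.015
```

View pics/wrist16.png

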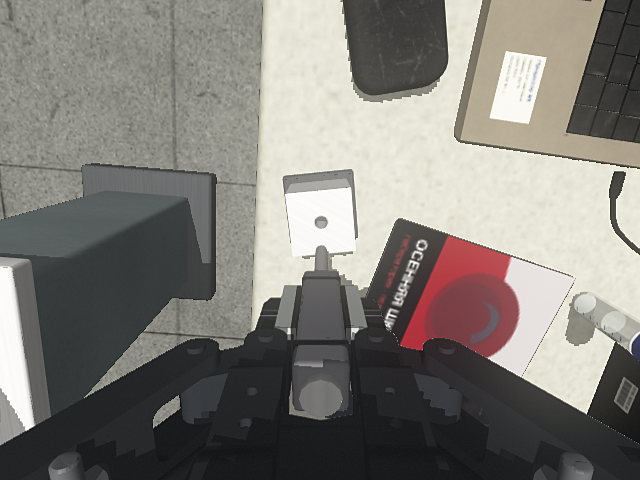

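View pics/side16.png

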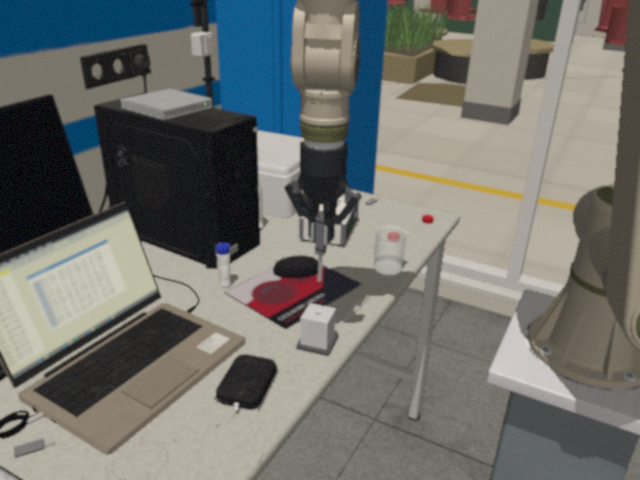

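```bash
python3 - <<'E'
from h import *
tool()
t=env.get_state()["tcp_pos"]
p=t-[0,0,.0938]
print("tip proj wrist",proj("wrist",p),"far edge",proj("wrist",p+[0,.0035,0]),"mid shaft",proj("wrist",p+[0,0,.03]))
print("side",proj("side",p))
a=cv2.imread("pics/wrist16.png")[225:285,285:360];b=cv2.imread("pics/side16.png")[200:300,285:360]
o=np.zeros((600,780,3),np.uint8);o[:300,:375]=cv2.resize(a,None,fx=5,fy=5,interpolation=2);o[:500,400:775]=cv2.resize(b,None,fx=5,fy=5,interpolation=2)
cv2.imwrite("pics/c16.png",o)
E
```

```text
t 16.85 tcp [0.4477 0.2453 0.2306] yaw 94.7 z [-1.2e-03  4.0e-04 -1.0e+00] F [ 0.2 -0.7 -0.9] gap 0.0154
tip proj wrist [322.04516259 248.7749402 ] far edge [322.53227643 243.17589428] mid shaft [322.29742078 265.81842608]
side [320.0280514  280.20916613]
```

View pics/c16.png

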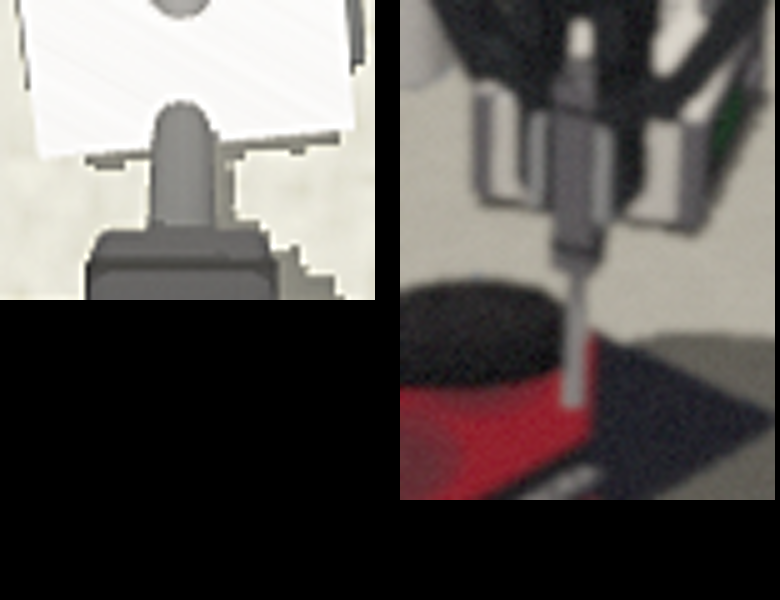

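Call:
servo_tool:
  increments:
    - {"claw": 1,"x": 0.2,"y": -0.5,"z": 0,"ax": 0,"ay": 0,"az": 0}
    - {"claw": 1,"x": 0.4,"y": -0.9,"z": 0,"ax": 0,"ay": 0,"az": 0}
    - {"claw": 1,"x": 0.4,"y": -0.9,"z": 0,"ax": 0,"ay": 0,"az": 0}
    - {"claw": 1,"x": 0.4,"y": -0.9,"z": 0,"ax": 0,"ay": 0,"az": 0}
    - {"claw": 1,"x": 0.4,"y": -0.9,"z": 0,"ax": 0,"ay": 0,"az": 0}

```text
clock: 17.35
tcp_pos: [0.4933, 0.1413, 0.2308]
orientation: [-0.001, 0.678, 0.735, -0.0]
wrist_force: [0.3, 0.3, -0.4]
finger_gap: 0.0149
```

Call:
servo_tool:
  increments:
    - {"claw": 1,"x": 0.4,"y": -0.9,"z": 0,"ax": 0,"ay": 0,"az": 0}
    - {"claw": 1,"x": 0.4,"y": -0.9,"z": 0,"ax": 0,"ay": 0,"az": 0}
    - {"claw": 1,"x": 0.4,"y": -0.9,"z": 0,"ax": 0,"ay": 0,"az": 0}
    - {"claw": 1,"x": 0.4,"y": -0.9,"z": 0,"ax": 0,"ay": 0,"az": 0}
    - {"claw": 1,"x": 0.4,"y": -0.9,"z": 0,"ax": 0,"ay": 0,"az": 0}

```text
clock: 17.85
tcp_pos: [0.5432, 0.0286, 0.2307]
orientation: [-0.001, 0.678, 0.735, -0.0]
wrist_force: [0.3, 0.1, -0.4]
finger_gap: 0.0152
```

Call:
servo_tool:
  increments:
    - {"claw": 1,"x": 0.4,"y": -0.9,"z": 0,"ax": 0,"ay": 0,"az": 0}
    - {"claw": 1,"x": 0.4,"y": -0.9,"z": 0,"ax": 0,"ay": 0,"az": 0}
    - {"claw": 1,"x": 0.4,"y": -0.9,"z": 0,"ax": 0,"ay": 0,"az": 0}
    - {"claw": 1,"x": 0.4,"y": -0.9,"z": 0,"ax": 0,"ay": 0,"az": 0}
    - {"claw": 1,"x": 0.4,"y": -0.9,"z": 0,"ax": 0,"ay": 0,"az": 0}

```text
clock: 18.35
tcp_pos: [0.593, -0.0839, 0.2306]
orientation: [-0.001, 0.678, 0.735, -0.0]
wrist_force: [0.3, 0.3, -0.6]
finger_gap: 0.015
```

Call:
servo_tool:
  increments:
    - {"claw": 1,"x": 0.4,"y": -0.9,"z": 0,"ax": 0,"ay": 0,"az": 0}
    - {"claw": 1,"x": 0.4,"y": -0.9,"z": 0,"ax": 0,"ay": 0,"az": 0}
    - {"claw": 1,"x": 0.4,"y": -0.6,"z": 0,"ax": 0,"ay": 0,"az": 0}
    - {"claw": 1,"x": 0,"y": 0,"z": 0,"ax": 0,"ay": 0,"az": 0}
    - {"claw": 1,"x": 0,"y": 0,"z": 0,"ax": 0,"ay": 0,"az": 0}

```text
clock: 18.85
tcp_pos: [0.6225, -0.1426, 0.2305]
orientation: [-0.001, 0.678, 0.735, 0.0]
wrist_force: [0.4, -0.0, -0.5]
finger_gap: 0.0152
```

```bash
python3 -c "
from h import *
tool()
im=env.read_camera('wrist');cv2.imwrite('pics/wrist17.png',im[:,:,::-1])
im=env.read_camera('side');cv2.imwrite('pics/side17.png',im[:,:,::-1])"
```

```text
t 18.85 tcp [ 0.6225 -0.1426  0.2305] yaw 94.64 z [-0.0017  0.0018 -1.    ] F [ 0.4 -0.  -0.5] gap 0.0152
```

View pics/wrist17.png

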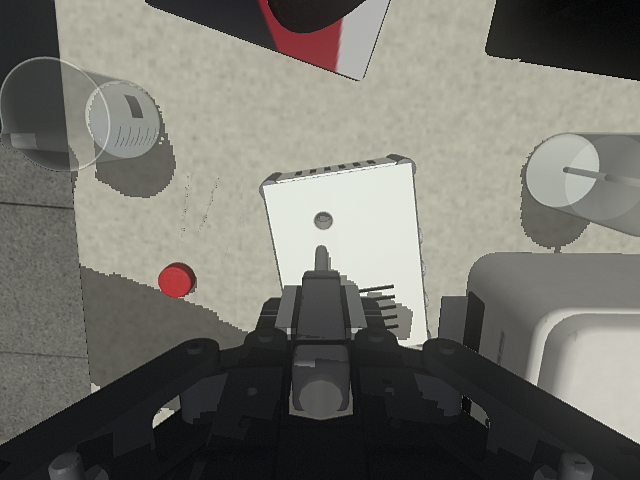

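View pics/side17.png

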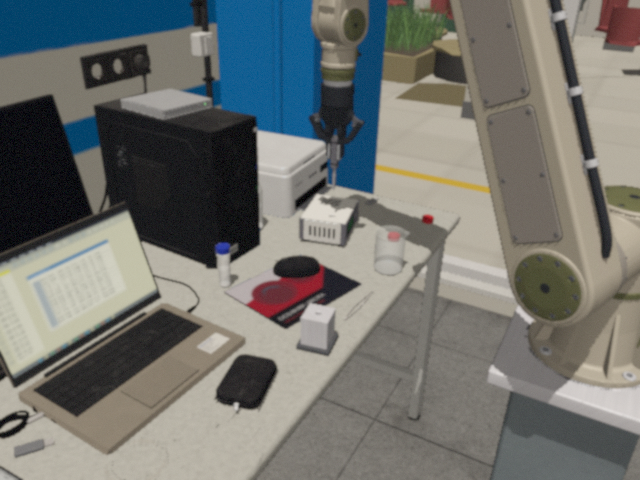

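```bash
cat > hole.py <<'E'
from h import *
import sys
fn,x0,x1,y0,y1,th=sys.argv[1],*map(int,sys.argv[2:])
tool()
g=cv2.cvtColor(cv2.imread(f"pics/{fn}.png"),cv2.COLOR_BGR2GRAY)[y0:y1,x0:x1]
k=max(cv2.findContours((g<th).astype(np.uint8),0,1)[0],key=cv2.contourArea)
e=cv2.fitEllipse(k);q=np.array(e[0])+[x0,y0];print(e[1],q,"hole",plane("wrist",q,.066))
t=env.get_state()["tcp_pos"]
p=t-[0,0,.0938]; print("pred tip far edge",proj("wrist",p+[0,.0035,0]), "pred tip",proj("wrist",p))
E
python3 hole.py wrist17 308 340 206 237 170
python3 -c "
import cv2
a=cv2.imread('pics/wrist17.png')[200:285,285:360];cv2.imwrite('pics/c17.png',cv2.resize(a,None,fx=6,fy=6,interpolation=2))"
```

```text
t 18.95 tcp [ 0.6225 -0.1415  0.2311] yaw 94.72 z [-0.001   0.0016 -1.    ] F [ 0.1  0.2 -0.4] gap 0.0149
(17.102685928344727, 17.92488670349121) [322.9752264  220.31150341] hole [ 0.62349632 -0.14036709  0.066     ]
pred tip far edge [322.47439338 243.31457916] pred tip [321.98583491 248.91419178]
```

View pics/c17.png

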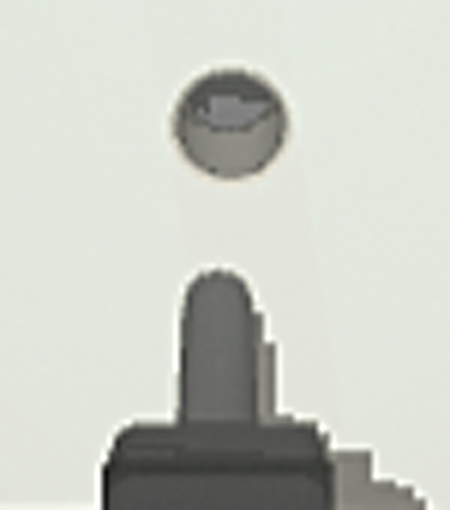

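Seen from above, the hole is at (323,220) and the tip at (321,247). I centre the tip and come down close to the hole.

Call:
servo_tool:
  increments:
    - {"claw": 1,"x": 0.07,"y": 0.06,"z": -0.3,"ax": 0,"ay": 0,"az": 0}
    - {"claw": 1,"x": 0,"y": 0,"z": -0.8,"ax": 0,"ay": 0,"az": 0}
    - {"claw": 1,"x": 0,"y": 0,"z": -0.6,"ax": 0,"ay": 0,"az": 0}
    - {"claw": 1,"x": 0,"y": 0,"z": -0.4,"ax": 0,"ay": 0,"az": 0}
    - {"claw": 1,"x": 0,"y": 0,"z": -0.2,"ax": 0,"ay": 0,"az": 0}

```text
clock: 19.45
tcp_pos: [0.6243, -0.1396, 0.1728]
orientation: [-0.001, 0.677, 0.736, 0.0]
wrist_force: [0.1, -0.5, -1.1]
finger_gap: 0.0153
```

Call:
servo_tool:
  increments:
    - {"claw": 1,"x": 0,"y": 0,"z": 0,"ax": 0,"ay": 0,"az": 0}
    - {"claw": 1,"x": 0,"y": 0,"z": 0,"ax": 0,"ay": 0,"az": 0}

```text
clock: 19.65
tcp_pos: [0.6253, -0.1404, 0.1747]
orientation: [0.0, 0.677, 0.736, 0.001]
wrist_force: [-0.6, 0.0, -0.1]
finger_gap: 0.0154
```

```bash
python3 -c "
from h import *
tool()
im=env.read_camera('wrist')[:,:,::-1];cv2.imwrite('pics/wrist18.png',im)
s=env.read_camera('side')[:,:,::-1];cv2.imwrite('pics/side18.png',s)
o=np.zeros((600,790,3),np.uint8)
o[:510,:390]=cv2.resize(im[200:285,290:355],None,fx=6,fy=6,interpolation=2)
o[:600,395:785]=cv2.resize(s[150:250,300:365],None,fx=6,fy=6,interpolation=2)
cv2.imwrite('pics/c18.png',o)
t=env.get_state()['tcp_pos']
p=t-[0,0,.0938]; print('pred tip far edge',proj('wrist',p+[0,.0035,0]), 'pred tip',proj('wrist',p),'side',proj('side',p),'hole',proj('wrist',[.6235,-.1408,.066]),proj('side',[.6235,-.1408,.066]))
"
```

```text
t 19.65 tcp [ 0.6253 -0.1404  0.1747] yaw 94.72 z [ 1.1e-03  7.0e-04 -1.0e+00] F [-0.6  0.  -0.1] gap 0.0154
pred tip far edge [321.99743678 243.07950896] pred tip [321.51204198 248.67862877] side [331.45751194 209.49994373] hole [318.22559837 241.66839628] [332.00849719 215.25539477]
```

View pics/c18.png

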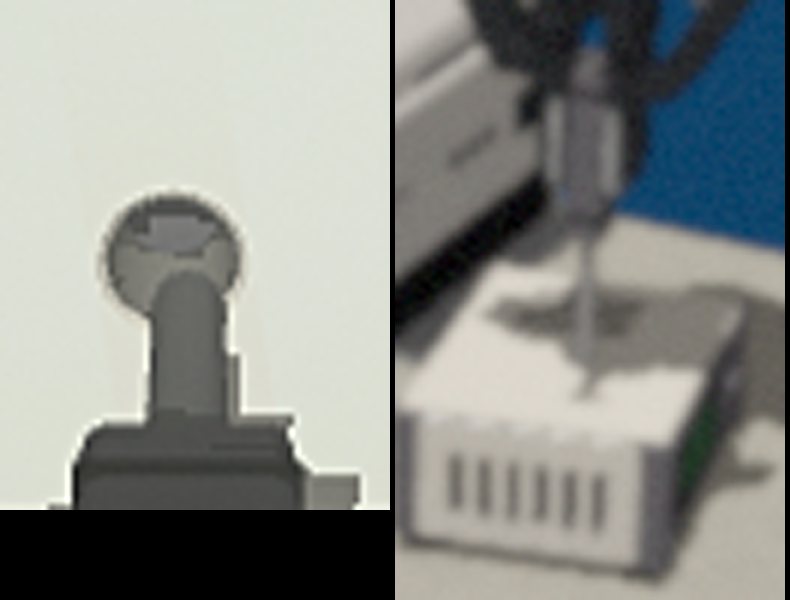

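The tip sits about 1.4 mm to the +x side of the hole's centre. I correct that and enter the hole.

Call:
servo_tool:
  increments:
    - {"claw": 1,"x": -0.055,"y": 0,"z": 0,"ax": 0,"ay": 0,"az": 0}
    - {"claw": 1,"x": 0,"y": 0,"z": -0.2,"ax": 0,"ay": 0,"az": 0}
    - {"claw": 1,"x": 0,"y": 0,"z": -0.3,"ax": 0,"ay": 0,"az": 0}
    - {"claw": 1,"x": 0,"y": 0,"z": 0,"ax": 0,"ay": 0,"az": 0}
    - {"claw": 1,"x": 0,"y": 0,"z": 0,"ax": 0,"ay": 0,"az": 0}

```text
clock: 20.25
tcp_pos: [0.6232, -0.1404, 0.1609]
orientation: [-0.001, 0.678, 0.736, 0.0]
wrist_force: [0.6, -0.0, -0.4]
finger_gap: 0.0154
```

```bash
python3 -c "
from h import *
tool()
im=env.read_camera('wrist')[:,:,::-1];cv2.imwrite('pics/wrist19.png',im)
cv2.imwrite('pics/c19.png',cv2.resize(im[200:285,285:360],None,fx=6,fy=6,interpolation=2))
"
```

```text
t 20.25 tcp [ 0.6232 -0.1404  0.1609] yaw 94.7 z [-8.0e-04  1.4e-03 -1.0e+00] F [ 0.6 -0.  -0.4] gap 0.0154
```

View pics/c19.png

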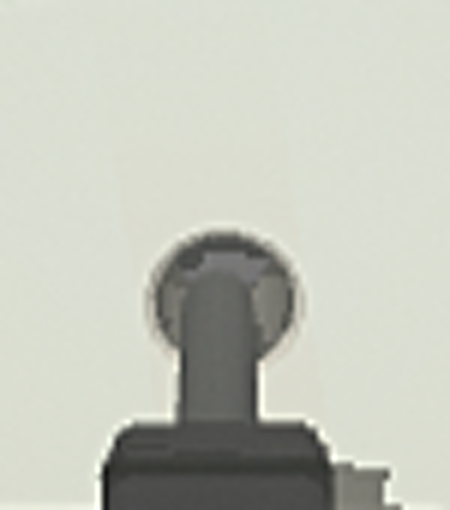

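The tip is at the hole's mouth and centred to within about 0.6 mm, so I go in.

Call:
servo_tool:
  increments:
    - {"claw": 1,"x": 0.02,"y": 0,"z": -0.2,"ax": 0,"ay": 0,"az": 0}
    - {"claw": 1,"x": 0,"y": 0,"z": -0.2,"ax": 0,"ay": 0,"az": 0}
    - {"claw": 1,"x": 0,"y": 0,"z": -0.2,"ax": 0,"ay": 0,"az": 0}
    - {"claw": 1,"x": 0,"y": 0,"z": 0,"ax": 0,"ay": 0,"az": 0}
    - {"claw": 1,"x": 0,"y": 0,"z": 0,"ax": 0,"ay": 0,"az": 0}

```text
clock: 20.8
tcp_pos: [0.6239, -0.1404, 0.1462]
orientation: [-0.0, 0.677, 0.736, 0.0]
wrist_force: [-0.8, -0.3, -0.7]
finger_gap: 0.0155
```

Call:
servo_tool:
  increments:
    - {"claw": 1,"x": 0,"y": 0,"z": -0.1,"ax": 0,"ay": 0,"az": 0}
    - {"claw": 1,"x": 0,"y": 0,"z": -0.1,"ax": 0,"ay": 0,"az": 0}
    - {"claw": 1,"x": 0,"y": 0,"z": 0,"ax": 0,"ay": 0,"az": 0}
    - {"claw": 1,"x": 0,"y": 0,"z": 0,"ax": 0,"ay": 0,"az": 0}
  newtons: 70

```text
clock: 21.2
tcp_pos: [0.6241, -0.1405, 0.1415]
orientation: [-0.0, 0.677, 0.736, 0.0]
wrist_force: [0.1, -0.0, -0.5]
finger_gap: 0.0154
```

Call:
servo_tool:
  increments:
    - {"claw": 1,"x": 0,"y": 0,"z": -0.1,"ax": 0,"ay": 0,"az": 0}
    - {"claw": 1,"x": 0,"y": 0,"z": -0.1,"ax": 0,"ay": 0,"az": 0}
    - {"claw": 1,"x": 0,"y": 0,"z": -0.04,"ax": 0,"ay": 0,"az": 0}
    - {"claw": 1,"x": 0,"y": 0,"z": 0,"ax": 0,"ay": 0,"az": 0}
    - {"claw": 1,"x": 0,"y": 0,"z": 0,"ax": 0,"ay": 0,"az": 0}

```text
clock: 21.7
tcp_pos: [0.6243, -0.1405, 0.1359]
orientation: [0.0, 0.677, 0.736, 0.001]
wrist_force: [0.6, 0.9, 1.7]
finger_gap: 0.0152
```

Call:
servo_tool:
  increments:
    - {"claw": 1,"x": 0,"y": 0,"z": -0.08,"ax": 0,"ay": 0,"az": 0}
    - {"claw": 1,"x": 0,"y": 0,"z": 0,"ax": 0,"ay": 0,"az": 0}
    - {"claw": 1,"x": 0,"y": 0,"z": 0,"ax": 0,"ay": 0,"az": 0}

```text
clock: 22.0
tcp_pos: [0.6243, -0.1405, 0.1338]
orientation: [0.0, 0.677, 0.736, 0.001]
wrist_force: [0.9, -0.2, 2.6]
finger_gap: 0.0151
```

The force follows the spring line, with contact at TCP z of about 0.1377. I go on to about 8 mm of travel.

Call:
servo_tool:
  increments:
    - {"claw": 1,"x": 0,"y": 0,"z": -0.06,"ax": 0,"ay": 0,"az": 0}
    - {"claw": 1,"x": 0,"y": 0,"z": -0.06,"ax": 0,"ay": 0,"az": 0}
    - {"claw": 1,"x": 0,"y": 0,"z": -0.05,"ax": 0,"ay": 0,"az": 0}
    - {"claw": 1,"x": 0,"y": 0,"z": 0,"ax": 0,"ay": 0,"az": 0}
    - {"claw": 1,"x": 0,"y": 0,"z": 0,"ax": 0,"ay": 0,"az": 0}

```text
clock: 22.5
tcp_pos: [0.6243, -0.1405, 0.1296]
orientation: [0.0, 0.677, 0.736, 0.001]
wrist_force: [0.6, -0.1, 3.8]
finger_gap: 0.0153
```

Call:
servo_tool:
  increments:
    - {"claw": 1,"x": 0,"y": 0,"z": 0,"ax": 0,"ay": 0,"az": 0}
    - {"claw": 1,"x": 0,"y": 0,"z": 0,"ax": 0,"ay": 0,"az": 0}

```text
clock: 22.7
tcp_pos: [0.6243, -0.1405, 0.1295]
orientation: [0.0, 0.677, 0.736, 0.001]
wrist_force: [0.8, -0.2, 4.8]
finger_gap: 0.015
```

```bash
python3 -c "
from h import *
for i in range(6):
    tool(); im=env.read_camera('wrist')[:,:,::-1]
cv2.imwrite('pics/wrist20.png',im)
s=env.read_camera('side')[:,:,::-1];cv2.imwrite('pics/side20.png',s)"
```

```text
t 22.7 tcp [ 0.6243 -0.1405  0.1295] yaw 94.71 z [ 8.e-04  8.e-04 -1.e+00] F [ 0.8 -0.2  4.8] gap 0.015
t 22.75 tcp [ 0.6243 -0.1405  0.1295] yaw 94.71 z [ 8.e-04  9.e-04 -1.e+00] F [1.1 0.4 4. ] gap 0.0148
t 22.8 tcp [ 0.6243 -0.1405  0.1295] yaw 94.71 z [ 8.e-04  8.e-04 -1.e+00] F [0.3 0.  3.7] gap 0.0148
t 22.85 tcp [ 0.6243 -0.1405  0.1294] yaw 94.71 z [ 7.e-04  8.e-04 -1.e+00] F [0.4 0.9 4. ] gap 0.0152
t 22.9 tcp [ 0.6243 -0.1405  0.1294] yaw 94.71 z [ 7.e-04  8.e-04 -1.e+00] F [ 0.3 -0.3  4.1] gap 0.015
t 22.95 tcp [ 0.6243 -0.1405  0.1294] yaw 94.7 z [ 8.e-04  9.e-04 -1.e+00] F [ 1.4 -0.8  4.5] gap 0.0153
```

View pics/wrist20.png

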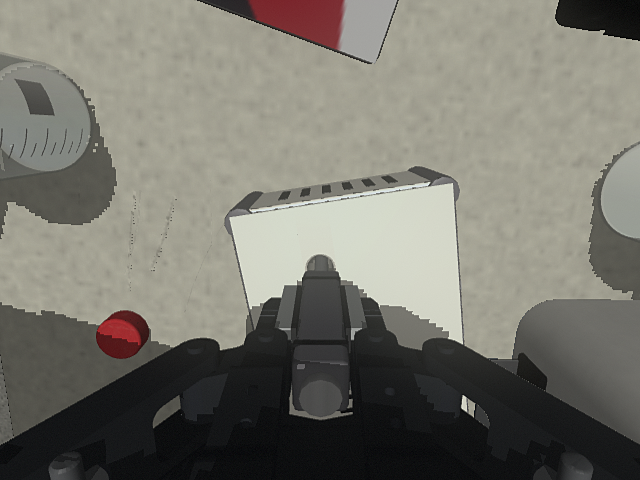

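View pics/side20.png

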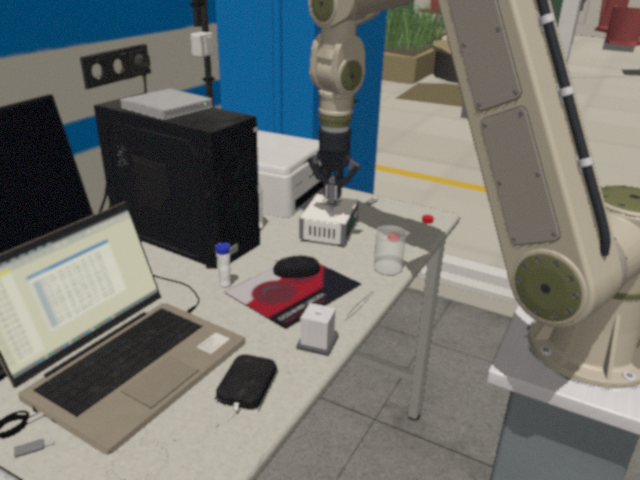

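Call:
servo_tool:
  increments:
    - {"claw": 1,"x": 0,"y": 0,"z": -0.03,"ax": 0,"ay": 0,"az": 0}
    - {"claw": 1,"x": 0,"y": 0,"z": 0,"ax": 0,"ay": 0,"az": 0}
    - {"claw": 1,"x": 0,"y": 0,"z": 0,"ax": 0,"ay": 0,"az": 0}
    - {"claw": 1,"x": 0,"y": 0,"z": 0,"ax": 0,"ay": 0,"az": 0}

```text
clock: 23.45
tcp_pos: [0.6243, -0.1405, 0.1287]
orientation: [-0.0, 0.677, 0.736, 0.001]
wrist_force: [1.0, -0.9, 3.7]
finger_gap: 0.0147
```

```bash
python3 -c "
from h import *
F=[]
for i in range(6):
    F.append(env.get_state()['wrist_force'][2]); env.read_camera('wrist')
tool(); print(np.mean(F)); print(env.hand_in())"
```

```text
t 23.75 tcp [ 0.6242 -0.1405  0.1286] yaw 94.71 z [ 6.e-04  9.e-04 -1.e+00] F [2.2 0.1 5.3] gap 0.015
4.424954183859527
the job is handed in; nothing more can be done
None
```

I lifted the cap off the hole and set it down upright on the bare desk at about (0.49, -0.22), then let go. Contact with the desk was about 6 N. I then took the stylus from its stand, put its tip down the hole and pressed the button. I handed in at about 23.8 s of the 64 s, still gripping the stylus and holding the button down.

- **Button travel:** the mean upward force over my last checks was about 4.4 N, or about 5 N on the button once the stylus's weight is added. On the spring line that means about 7.8 mm. The tool height, 9.1 mm below contact, suggests nearer 9 mm. The two differ by about 1 mm, but both are past 6 mm and short of the 10 mm hard stop.
- **Grip:** the finger opening held steady at about 15 mm.
- **Other objects:** the last pictures, taken just before a final push of under 1 mm, showed the cap standing where I left it and nothing else visibly moved.
- **Along the way:** near the stand the wrist's last joint reached its range limit and the tool tilted slightly. I turned the tool about 90° and corrected the tilt before gripping the stylus.

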